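Run the brass key fobs in the barrel polisher

ROBOT

A 6-joint arm with a two-finger parallel gripper is mounted at the origin on the work surface. World frame = base frame: x ahead of the robot, y to its left, z up, the work surface at z = 0. Lengths are in m, angles in degrees, forces in N, time in s.
With the tool pointing down it reaches from about 0.4 to 0.825 m from the base axis. Payload 7 kg.
Tool frame: the origin (TCP) lies on the centre line of the jaws, within the pads' length; the fingertips stand 25 mm ahead of it and the grasp point (between the pads) lies 6 mm ahead of it (bot.tip_extent is the distance from the TCP to the fingertips, in m); x points along the fingers, z is the direction in which the jaws open and shut, and the axes are right-handed (so a half turn about x gives the same grasp; the last joint's range is limited). The gripper opens to 85 mm and grips with 20 to 120 N. Pads are 22 mm wide; open, the fingers measure 114 mm over their backs; the gripper's body (76 mm by 85 mm) begins 54 mm behind the grasp point. The pads swing forward as they close: fully open they stand 13 mm farther back than shut.
Start: joints at [-59.41, 20.546, 0.682, 0, -70.136, -16.507], TCP at [0.164, -0.655, 0.256] pointing down, gripper open.
Joint ranges: [-176.03, 176.03], [-82.01, 121.73], [-58.28, 71.71], [-173.87, 95.51], [-174.79, -0.11], [-173.66, 173.66]. Speed limits (degrees/s): [136.94, 136.94, 172.46, 180, 180, 180].

INTERFACE

Orientations are given as a 3x3 rotation matrix whose columns are the frame's x, y, z axes.
In Python, from station import bot gives the robot as it stands. The module is installed in compiled form; this text tells all that it offers.
- The arm moves only by the tool send_rows, never from a script. Its argument "steps" is a list of rows, each a list of 7 numbers: the shift along the world's x, y, z as a fraction of full scale, then the turn, a rotation vector about the world's x, y, z as a fraction of full scale, then the opening, from 0 (shut) to 1 (fully open). A call has 1 to 20 rows; each row shifts and turns the commanded pose from where the row before left it; what a row does not reach is not made up. Full scale, the value 1, is 15 cm for a shift and 0.1 rad for a turn. A row lasts 1/8 s, in which the tool goes at most 62.5 mm and 10.7 degrees, less where a joint would pass 70% of its speed; a pose out of reach is approached as far as the arm can. A call with a number of a shift or a turn outside -1 to 1 is refused whole. A call with a gripper value outside its range is refused whole. The fingers move at their own pace and stop on an object; the grip force is fixed at half the most. Time passes only in rows, so rows that do not move let the fingers close. It gives the time, the measured TCP pose, the force and the opening at its end, in the units of the state.
- bot.sense(): the state, without advancing time (a new reading comes with each control period).
- bot.snapshot(name): name is "side" or "top" or "wrist"; returns a dict with "pixels" (480x640x3 uint8, blue, green, red), "range_z" (480x640 float32, m along the optical axis (not along the pixel's ray), 0 where there is no reading), "vertical_fov" (degrees; the focal length in pixels is half the picture's height over the tangent of half this angle, whatever the lens; pixels are square), "cx", "cy" (the principal point, pixels), "dist_coeffs" ([k1, k2, p1, p2, k3] as OpenCV has them; the pictures are not rectified), "rvec" (rotation vector, rad) and "tvec" (3), from world to camera coordinates, as OpenCV has them; the wrist camera has in their place "T_tool_cam" (4x4, takes a point from camera to tool coordinates, whose origin is the TCP and whose axes are the tool frame's). Camera axes: x right, y down, z forward; pixel columns grow to the right and rows downward; lengths in m; the calibration is good to about 2 mm. A picture is of the moment at which its call begins: read the wrist's pose just before it.
- bot.hand_in(): hands the job in, once; it reports no verdict.
Trained networks look in a picture, given as the dict that the camera call returned (one of the last four; its "shot" number tells which), for a name from the list of things; names that differ only in an ending like _2 or _b are one class to them, and where a whole thing is asked for, a point or a joint stands for the part that bears it (a point fixed in the world has none). Each returns a list of dicts, best first, with "p" (0 to 1); they miss things now and then, are a little off and sometimes report something else, mostly with a low value. They report only what shows in the picture. A call takes as long as a camera call. They do not tell look-alikes from the thing itself.
- bot.recognise(picture, target): "position" ([x, y, z] in m, in world coordinates, good to about 4 mm: the middle of the surface that is visible of it).
- bot.regions_of(picture, target): "mask" (480x640 bool, what is visible of it).
The state is a dict: "time_s": time; "joint_positions": joint angles; "dq": joint speeds; "effort": joint torques, N m; "ee_pos": TCP position; "tool_rot": TCP orientation; "wrist_force": force on the tool from outside, world axes, zero at the start; "wrist_torque": the same for the moment, N m; "width": opening from 0.0 (shut) to 1.0 (fully open).
Only numpy, scipy, OpenCV 4.12 (cv2) and the standard library are available. Lean on these libraries where they do the work, as an engineer would, in place of code of your own. Each camera call takes 0.05 s, during which the arm holds its last target.

TASK

Polish the brass key fobs in the barrel polisher: swing the blue barrel level, put every brass fob into it (leave the black fobs, and everything else on the desk, where they are) and set the orange bung fully home in its mouth. Then tip the bunged barrel to the red 45 degree mark, never past 60 degrees, let go of the crank, and press the green run button right down while the barrel stands there. Finally bring the barrel back level with the bung still home and the fobs inside, and let go.

Things in the scene. Friction and masses are not known exactly. Their poses are not given: they have to be found in the camera images.
- polisher: grey barrel polisher fixed to the desk: base plate 150 (x) by 170 (y) by 12 mm with two upright cheeks carrying the barrel's axle, a white quadrant with a red mark on the -y cheek, and a 30 mm tall control box on the +y side with the run button. Origin: underside centre, straight below the axle; its y axis is parallel to the axle. The axle is 105 mm above the desk.
- barrel (a joint): tilt of the blue barrel about its axle (rad): 0 = level, mouth up, against its stop; grows as the mouth tips towards the polisher's +x (away from the robot); stops at 1.25. The red mark is 0.785 (45 degrees). A stiff axle (about 0.5 N m): it stays where it is left.
- barrel_mouth (a point): centre of the barrel's rim; z points out of the mouth along the barrel's axis, y along the axle. Mouth: straight neck of 60 mm inner and 68 mm outer diameter, 27 mm deep, opening to an inside 92 mm in diameter; depth from rim to floor 130 mm, with a 15 mm high cone in the floor's middle. The rim is 75 mm from the axle, so 180 mm above the desk when level.
- barrel_axle (a point): the barrel's axle, at the barrel's centre line; turns with the barrel; y along the axle.
- crank_grip (a point): middle of the red crank grip: a level round bar 14 mm dia, 60 mm free length, parallel to the axle on the polisher's -y side, 122 mm off the barrel's centre line, to be pinched from above; its steel arm joins the end nearer the barrel. It circles the axle at 105 mm radius: at tilt t it leans t - 0.52 rad from straight up towards +x (so at level it leans to -x, to the robot).
- run_top (a point): centre of the top of the green run button, 32 mm dia, on the control box; spring-loaded, pressed straight down.
- run (a joint): travel of the run button (m): 0 = up, 0.006 = right down; takes 4 N.
- bung: bung: black rubber plug, 46 mm dia at the bottom, tapering out to 57 mm over 28 mm, under an orange flange 74 mm dia, 6 mm thick, with an orange round grip 24 mm dia, 28 mm tall on top (62 mm in all). Starts standing on the desk, plug down. Origin: centre of the plug's underside; z up through the grip.
- bung_seat (a point): centre of the underside of the bung's flange, 28 mm above the bung's origin; meets the barrel_mouth point when the bung is home.
- fob_1: brass key fob: a solid 32 mm dia, 18 mm tall disc foot with a 14 mm dia, 22 mm tall round-ended stem on top (40 mm in all), standing on its foot. Origin: centre of its underside; z points up the stem. Goes into the barrel. Two to four brass fobs are there; None at the start means it is absent.
- fob_2: brass key fob: a solid 32 mm dia, 18 mm tall disc foot with a 14 mm dia, 22 mm tall round-ended stem on top (40 mm in all), standing on its foot. Origin: centre of its underside; z points up the stem. Goes into the barrel. Two to four brass fobs are there; None at the start means it is absent.
- fob_3: brass key fob: a solid 32 mm dia, 18 mm tall disc foot with a 14 mm dia, 22 mm tall round-ended stem on top (40 mm in all), standing on its foot. Origin: centre of its underside; z points up the stem. Goes into the barrel. Two to four brass fobs are there; None at the start means it is absent.
- fob_4: brass key fob: a solid 32 mm dia, 18 mm tall disc foot with a 14 mm dia, 22 mm tall round-ended stem on top (40 mm in all), standing on its foot. Origin: centre of its underside; z points up the stem. Goes into the barrel. Two to four brass fobs are there; None at the start means it is absent.
- black_1: black plastic key fob: a solid 32 mm dia, 18 mm tall disc foot with a 14 mm dia, 22 mm tall round-ended stem on top (40 mm in all), standing on its foot. Origin: centre of its underside; z points up the stem. Not to be polished: leave it alone.
- black_2: black plastic key fob: a solid 32 mm dia, 18 mm tall disc foot with a 14 mm dia, 22 mm tall round-ended stem on top (40 mm in all), standing on its foot. Origin: centre of its underside; z points up the stem. Not to be polished: leave it alone.
- stamp: bystander: wooden rubber stamp 26 x 50 mm, 65 mm tall; origin under its centre.
- bell: bystander: brass desk bell 84 mm dia, 54 mm tall; origin under its centre.
- pen_pot: bystander: white pot with pens, 72 mm dia, 145 mm tall with pens; origin under its centre.
Mind the look-alikes: they are no part of the job. Of the things like the bung, leave any that is pink; of the rest the larger one is meant.

How it is judged:
By the outcome, as a careful person would: the job done as asked, in the order asked, and still so for the second after the job is handed in, with the robot touching nothing.
Of fob_1, fob_2, fob_3, fob_4 only 2 to 4 are there at a start; the rules pass over those that are not, and their reading is None.
At some moment in a run one of fob_1, fob_2, fob_3, fob_4 may be knocked a few centimetres aside while the robot is not near it.
It also fails if it takes over 210 s, if anything falls off the work surface, if the arm or the gripper's body presses on something with over 40 N, if the wrist force passes 120 N, or if a joint passes its speed limit or range.

## Working session

There is one attempt and no reset: what is moved stays moved. The work goes in short steps, Python scripts to look and compute and a tool call to move; the robot and the scene stay as the last step left them, time stands still between calls to the robot, and variables do not carry over. Pictures are saved under pics/ and viewed, and the job is handed in when it is done.

Besides the shell and the picture viewer there is one more tool, called after "Request:" as name([rows], argument=value, ...), one row to a line, values as JSON. send_rows: Moves the arm, as the interface text tells. Its arguments: {"type":"object","properties":{"steps":{"type":"array"}},"required":["steps"]}

```bash
mkdir -p pics; ls; cat > h.py <<'E'
import numpy as np, cv2
from station import bot
def K(p):
    f=240/np.tan(np.radians(p["vertical_fov"])/2)
    return np.array([[f,0,p["cx"]],[0,f,p["cy"]],[0,0,1.]])
def cam2world(p,s=None):
    if "T_tool_cam" in p:
        T=np.eye(4);T[:3,:3]=np.array(s["tool_rot"]);T[:3,3]=s["ee_pos"]
        return T@np.array(p["T_tool_cam"])
    R=cv2.Rodrigues(np.array(p["rvec"],float))[0];T=np.eye(4)
    T[:3,:3]=R.T;T[:3,3]=-R.T@np.array(p["tvec"],float).ravel();return T
def cloud(p,s=None):
    v,u=np.mgrid[0:480,0:640]
    n=cv2.undistortPoints(np.stack([u,v],-1).reshape(-1,1,2).astype(float),K(p),np.array(p["dist_coeffs"],float)).reshape(480,640,2)
    z=p["range_z"];P=np.dstack([n[...,0]*z,n[...,1]*z,z])
    T=cam2world(p,s);W=P@T[:3,:3].T+T[:3,3];W[z==0]=np.nan
    return W
def proj(p,X,s=None):
    T=np.linalg.inv(cam2world(p,s))
    return cv2.projectPoints(np.atleast_2d(X).astype(float),cv2.Rodrigues(T[:3,:3])[0],T[:3,3],K(p),np.array(p["dist_coeffs"],float))[0].reshape(-1,2)
def save(p,n,crop=None,scale=1):
    im=np.ascontiguousarray(p["pixels"])
    if crop: im=im[crop[1]:crop[3],crop[0]:crop[2]]
    if scale!=1: im=cv2.resize(im,None,fx=scale,fy=scale,interpolation=cv2.INTER_CUBIC)
    cv2.imwrite("pics/"+n+".png",im)
E
python3 - <<'E'
from h import *
s=bot.sense();print(s)
for n in("top","side"):
    p=bot.snapshot(n);save(p,n+"0");print(n,cam2world(p)[:3,3],p["vertical_fov"],p["dist_coeffs"])
    W=cloud(p)
    for t in["fob_1","black_1","bung","crank_grip","run_top","barrel","polisher","stamp","bell","pen_pot","barrel_mouth"]:
        for d in bot.recognise(p,t)[:6]: print(n,t,np.round(d["position"],3),round(d["p"],2),proj(p,d["position"]).round()[0])
E
```

```text
pics
{'time_s': 0.0, 'joint_positions': array([-5.94089912e+01,  2.05909512e+01,  6.35016247e-01, -2.14691225e-02,
       -7.01356765e+01, -1.65071645e+01]), 'dq': array([ 0.01645829,  0.01078496, -0.02439822, -0.00479725,  0.04064649,
        0.0857623 ]), 'effort': array([-2.82782559e-03, -5.83324277e+01,  2.93412191e+01,  6.93693593e+00,
       -6.04421613e-03,  3.23921915e-05]), 'ee_pos': array([ 0.16414075, -0.6542917 ,  0.2553743 ]), 'tool_rot': array([[-5.10325968e-04, -9.69971683e-01, -2.43217340e-01],
       [ 1.55571168e-03, -2.43217847e-01,  9.69970442e-01],
       [-9.99998660e-01,  1.16625048e-04,  1.63311666e-03]]), 'wrist_force': array([-0.47609018,  0.01948515, -0.48367969]), 'wrist_torque': array([ 0.00533129, -0.01295888,  0.00111945]), 'width': 1.0029183277889748}
top [0.37094047 0.04150842 1.27530828] 47.51234330653691 [-0.0314704  0.         0.         0.         0.       ]
top fob_1 [ 0.46  -0.332  0.017] 0.47 [502. 295.]
top fob_1 [ 0.562 -0.35   0.02 ] 0.44 [506. 251.]
top black_1 [ 0.562 -0.15   0.021] 0.57 [420. 253.]
top black_1 [ 0.449 -0.151  0.018] 0.49 
[... 926 characters left out ...]

side black_1 [ 0.56  -0.142  0.022] 0.64 [339. 227.]
side black_1 [ 0.448 -0.147  0.019] 0.48 [377. 236.]
side bung [0.435 0.23  0.036] 0.88 [340. 334.]
side bung [0.335 0.312 0.038] 0.77 [374. 377.]
side bung [0.331 0.181 0.022] 0.66 [390. 335.]
side crank_grip [0.558 0.117 0.144] 0.71 [307. 254.]
side run_top [0.574 0.244 0.052] 0.48 [281. 317.]
side barrel [0.56  0.122 0.135] 0.6 [306. 258.]
side polisher [0.564 0.131 0.068] 0.69 [303. 280.]
side stamp [ 0.432 -0.008  0.017] 0.7 [369. 271.]
side bell [ 0.764 -0.064  0.027] 0.8 [262. 225.]
side bell [0.574 0.244 0.053] 0.22 [281. 317.]
side pen_pot [0.433 0.463 0.094] 0.86 [304. 410.]
side barrel_mouth [0.559 0.116 0.142] 0.95 [307. 254.]
```

View pics/top0.png

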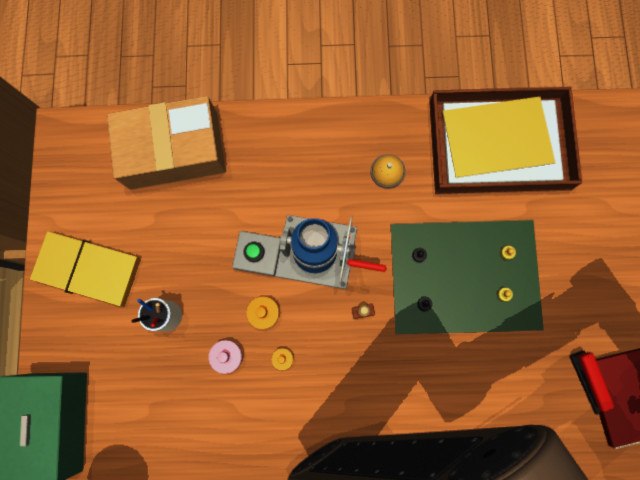

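View pics/side0.png

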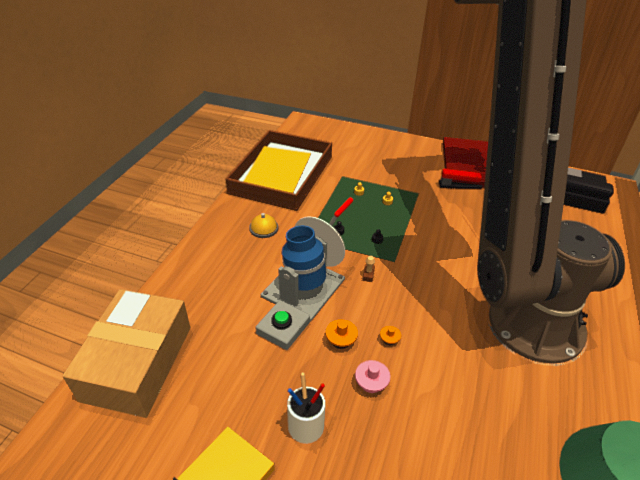

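```bash
cat > a.py <<'E'
from h import *
import numpy as np
p=bot.snapshot("top");W=cloud(p)
save(p,"topc",(220,200,420,380),4)
save(p,"fobc",(380,210,560,345),4)
q=bot.snapshot("side");V=cloud(q);save(q,"sidec",(230,170,430,370),4)
im={'t':(p["pixels"],W),'s':(q["pixels"],V)}
for k,(I,X) in im.items():
    I=cv2.cvtColor(np.ascontiguousarray(I),cv2.COLOR_BGR2HSV)
    box=(X[...,0]>.45)&(X[...,0]<.7)&(X[...,1]>-.12)&(X[...,1]<.3)&(X[...,2]>.03)
    red=box&((I[...,0]<6)|(I[...,0]>174))&(I[...,1]>150)
    gr=box&(abs(I[...,0].astype(int)-65)<20)&(I[...,1]>120)
    for n,m in(("red",red),("green",gr)):
        Q=X[m];print(k,n,len(Q),np.round(np.median(Q,0),4),np.round(np.percentile(Q,2,0),3),np.round(np.percentile(Q,98,0),3))
        if n=="red": 
            Q=Q[Q[:,1]<0.0+.03]; 
            c=Q.mean(0);d=np.linalg.svd(Q-c)[2][0];t=(Q-c)@d;print(" axis",d.round(3),c.round(4),(c+d*np.percentile(t,1)).round(4),(c+d*np.percentile(t,99)).round(4))
E
python3 a.py
```

```text
t red 262 [ 0.5141 -0.0134  0.2092] [ 0.503 -0.049  0.204] [0.525 0.022 0.214]
 axis [-0.208 -0.978  0.007] [ 0.5141 -0.0134  0.2089] [0.5218 0.0227 0.2087] [ 0.5063 -0.0503  0.2092]
t green 169 [0.5745 0.2348 0.0527] [0.561 0.221 0.042] [0.591 0.251 0.058]
s red 122 [ 0.5137 -0.0039  0.2065] [ 0.503 -0.044  0.2  ] [0.524 0.027 0.211]
 axis [ 0.202  0.979 -0.014] [ 0.5137 -0.0058  0.2062] [ 0.5058 -0.0442  0.2067] [0.5207 0.0281 0.2057]
s green 153 [0.5738 0.2419 0.0502] [0.561 0.224 0.04 ] [0.59  0.254 0.054]
```

View pics/topc.png

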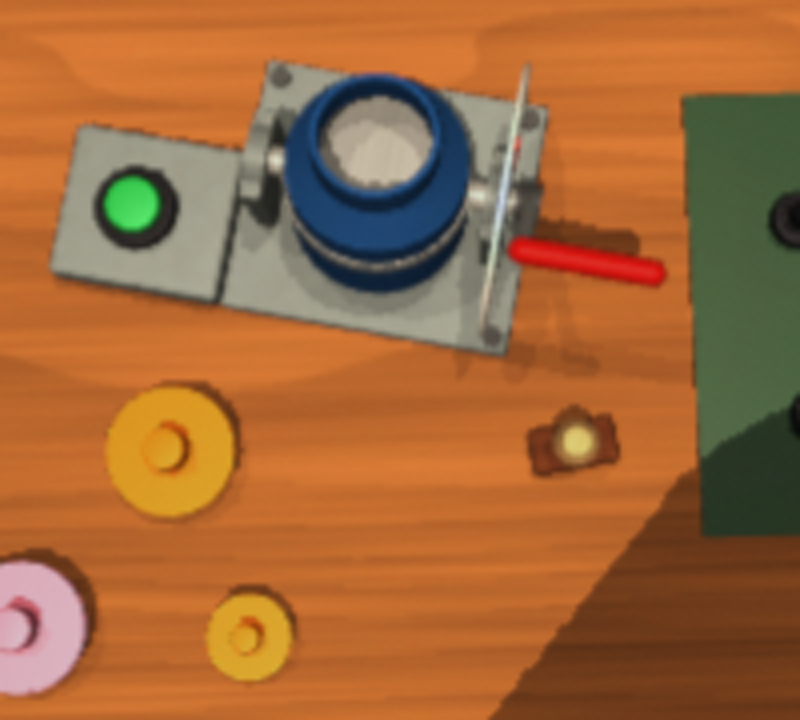

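View pics/sidec.png

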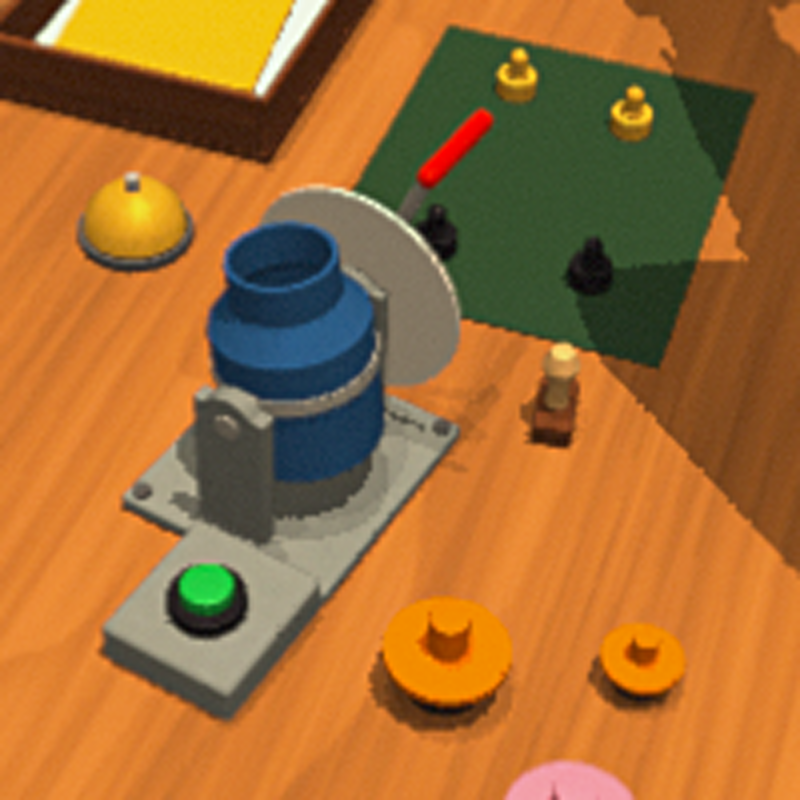

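View pics/fobc.png

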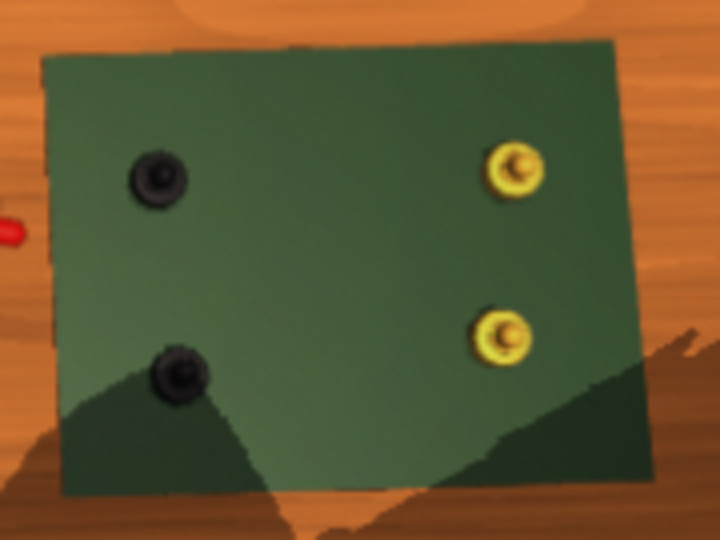

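```bash
cat > b.py <<'E'
from h import *
from scipy.optimize import least_squares
def blue(p,s=None):
    X=cloud(p,s);I=cv2.cvtColor(np.ascontiguousarray(p["pixels"]),cv2.COLOR_BGR2HSV)
    m=(abs(I[...,0].astype(int)-108)<12)&(I[...,1]>130)&(X[...,0]>.45)&(X[...,0]<.75)&(X[...,1]>-.02)&(X[...,1]<.2)&(X[...,2]>.05)
    m=cv2.erode(m.astype(np.uint8),np.ones((3,3)))>0
    return X[m]
def fit(Q,yaw=-.206,x0=(.56,.085,.1)):
    # axis frame: body cylinder radius Rb (unknown), neck outer r .034 for h>.048, rim at .075
    def res(a):
        cx,cy,t,Rb=a
        xd=np.array([np.cos(yaw),np.sin(yaw),0]);yd=np.array([-np.sin(yaw),np.cos(yaw),0])
        az=np.sin(t)*xd+np.cos(t)*np.array([0,0,1]);ax=np.cos(t)*xd-np.sin(t)*np.array([0,0,1])
        D=Q-[cx,cy,.105];h=D@az;r=np.hypot(D@ax,D@yd)
        neck=np.minimum(abs(r-.034),np.minimum(abs(r-.030),np.hypot(h-.075,np.maximum(abs(r-.032)-.002,0))))
        neck=np.where(h>.05,neck,1);neck=np.where(h>.075,np.minimum(neck+ (h-.075),1),neck)
        body=np.where(h<.02,abs(r-Rb),1)
        e=np.minimum(neck,body);return np.where(e>.5,0,e)
    r=least_squares(res,list(x0)+[.05],loss="soft_l1",f_scale=.002)
    return r.x,np.median(abs(res(r.x)))
if __name__=="__main__":
    for n in("top","side"):
        Q=blue(bot.snapshot(n));print(n,len(Q),Q[:,2].max())
        for t0 in(0,.15,.3): 
            a,e=fit(Q,x0=(.56,.085,t0));print(a.round(4),e.round(5))
            y=np.array([.206*1,.979]);x=np.array([.979,-.206]);print(" grip pred",(a[:2]-.122*y+.105*np.sin(a[2]-.52)*x).round(4),.105+.105*np.cos(a[2]-.52))
E
python3 b.py
```

```text
top 769 0.18515864917258495
[0.5774 0.0932 0.0633 0.0526] 0.0
 grip pred [ 0.5069 -0.0167] 0.1992406610066545
[ 0.5771  0.0907  0.0685 -0.5085] 0.0
 grip pred [ 0.5072 -0.0193] 0.19948061951600993
[0.5799 0.0924 0.0865 0.0543] 0.0
 grip pred [ 0.5116 -0.018 ] 0.2002893188279411
side 1440 0.1848392110304179
[0.5764 0.0957 0.1308 0.0484] 0.00015
 grip pred [ 0.5123 -0.0155] 0.20214805704572877
[0.5767 0.0956 0.1362 0.0486] 0.00013
 grip pred [ 0.5131 -0.0158] 0.2023622425793195
[0.5767 0.0956 0.1362 0.0486] 0.00013
 grip pred [ 0.5131 -0.0158] 0.2023622425673392
```

Request:
send_rows([
  [0.1556,0.2846,0.02,0,0,0.746,0.6],
  [0.1556,0.2846,0.02,0,0,0.746,0.6],
  [0.1556,0.2846,0.02,0,0,0.746,0.6],
  [0.1556,0.2846,0.02,0,0,0.746,0.6],
  [0.1556,0.2846,0.02,0,0,0.746,0.6],
  [0.1556,0.2846,0.02,0,0,0.746,0.6],
  [0.1556,0.2846,0.02,0,0,0.746,0.6],
  [0.1556,0.2846,0.02,0,0,0.746,0.6],
  [0.1556,0.2846,0.02,0,0,0.746,0.6],
  [0.1556,0.2846,0.02,0,0,0.746,0.6],
  [0.1556,0.2846,0.02,0,0,0.746,0.6],
  [0.1556,0.2846,0.02,0,0,0.746,0.6],
  [0.1556,0.2846,0.02,0,0,0.746,0.6],
  [0.1556,0.2846,0.02,0,0,0.746,0.6],
  [0.1556,0.2846,0.02,0,0,0.746,0.6],
  [0,0,0,0,0,0,0.6],
])

```text
time_s: 3.4
ee_pos: [0.5156, -0.0119, 0.3011]
tool_rot: [[0.0, -0.201, -0.98], [0.0, -0.98, 0.201], [-1.0, -0.0, -0.0]]
wrist_force: [-0.4, 0.8, -0.1]
width: 0.6
```

```bash
cat > w.py <<'E'
from h import *
import sys
s=bot.sense();p=bot.snapshot("wrist");save(p,sys.argv[1]);print(s["ee_pos"].round(4),s["tool_rot"].round(3).tolist(),bot.tip_extent,s["joint_positions"].round(1),s["time_s"],s["width"],s["wrist_force"].round(1))
W=cloud(p,s)
I=cv2.cvtColor(np.ascontiguousarray(p["pixels"]),cv2.COLOR_BGR2HSV)
red=((I[...,0]<6)|(I[...,0]>174))&(I[...,1]>150)&(W[...,2]>.15)
Q=W[red];print(len(Q))
if len(Q)>50:
    c=Q.mean(0);d=np.linalg.svd(Q-c,full_matrices=False)[2][0];t=(Q-c)@d;print(" axis",d.round(3),c.round(4),(c+d*np.percentile(t,1)).round(4),(c+d*np.percentile(t,99)).round(4),np.percentile(Q[:,2],95))
E
python3 w.py w1
```

```text
[ 0.5156 -0.0119  0.3011] [[0.0, -0.201, -0.98], [0.0, -0.98, 0.201], [-1.0, -0.0, -0.0]] 0.025 [ 20.5   3.8 -15.    0.  -71.2 -32.1] 3.4 0.6004092393592396 [-0.4  0.8 -0.1]
3043
 axis [ 0.089  0.071 -0.994] [ 0.5163 -0.017   0.235 ] [ 0.5041 -0.0267  0.3708] [ 0.5236 -0.0111  0.1531] 0.3634200775507574
```

View pics/w1.png

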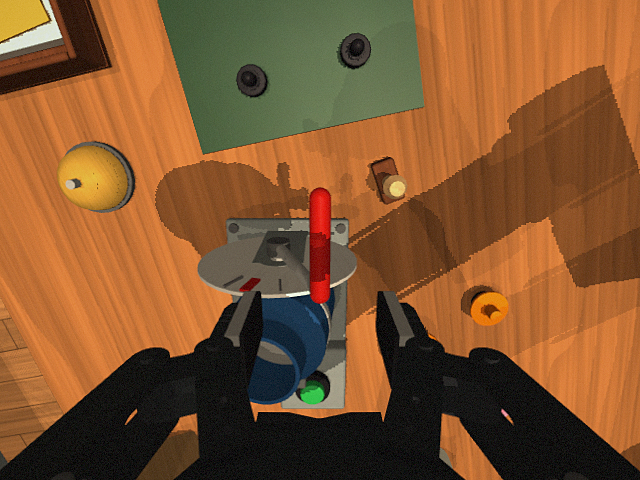

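```bash
sed -i 's/W\[...,2\]>.15)/W[...,2]>.17)\&(W[...,2]<.225)/' w.py; python3 w.py w1b; python3 - <<'E'
from b import *
s=bot.sense();p=bot.snapshot("wrist");Q=blue(p,s);print(len(Q))
print(fit(Q,x0=(.577,.095,.1)))
E
```

```text
[ 0.5147 -0.0131  0.301 ] [[-0.0, -0.202, -0.979], [-0.0, -0.979, 0.202], [-1.0, 0.0, 0.0]] 0.025 [ 20.4   3.7 -15.1  -0.  -71.2 -32.1] 3.45 0.5995908877483488 [-0.5 -0.9  0. ]
2291
 axis [ 0.309  0.949 -0.058] [ 0.5148 -0.0173  0.2074] [ 0.5037 -0.0514  0.2095] [0.5315 0.034  0.2043] 0.20996462063377475
3354
(array([0.57700644, 0.08790949, 0.14031558, 0.04902026]), np.float64(0.0))
```

Request:
send_rows([
  [0,-0.005,-0.152,0,0,0,0.6],
  [0,-0.005,-0.152,0,0,0,0.6],
  [0,-0.005,-0.152,0,0,0,0.6],
  [0,0,-0.152,0,0,0,0.6],
  [0,0,0,0,0,0,0],
  [0,0,0,0,0,0,0],
  [0,0,0,0,0,0,0],
  [0,0,0,0,0,0,0],
])

```text
time_s: 4.55
ee_pos: [0.5145, -0.017, 0.2114]
tool_rot: [[0.001, -0.204, -0.979], [-0.0, -0.979, 0.204], [-1.0, 0.0, -0.001]]
wrist_force: [-2.9, -2.1, 6.9]
width: 0.138
```

```bash
python3 w.py w2
```

```text
[ 0.5145 -0.017   0.2114] [[0.001, -0.204, -0.979], [-0.0, -0.979, 0.204], [-1.0, 0.0, -0.001]] 0.025 [ 20.    7.4 -23.1   0.1 -59.4 -31.8] 4.55 0.13768473307037835 [-2.9 -2.1  6.9]
5313
 axis [0.204 0.979 0.015] [ 0.5134 -0.0206  0.2082] [ 0.5066 -0.0531  0.2077] [0.5216 0.0191 0.2088] 0.21005724035738293
```

View pics/w2.png

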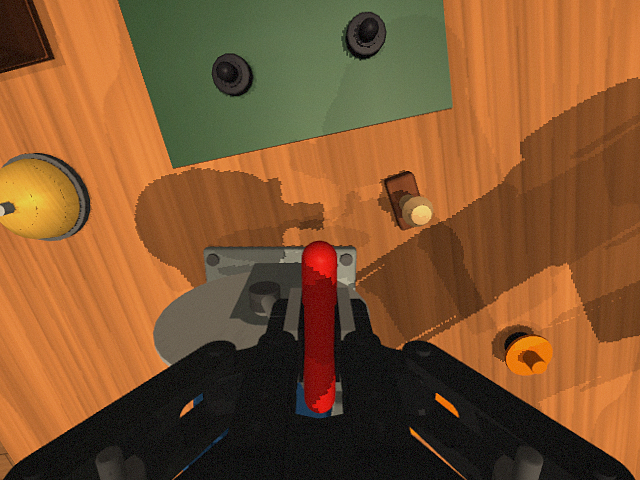

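Request:
send_rows([
  [-0.02,0.004,-0.01,0,0,0,0],
  [-0.02,0.004,-0.01,0,0,0,0],
  [-0.02,0.004,-0.01,0,0,0,0],
  [-0.018,0.004,-0.01,0,0,0,0],
  [0,0,0,0,0,0,0],
])

```text
time_s: 5.22
ee_pos: [0.506, -0.0152, 0.2074]
tool_rot: [[0.008, -0.203, -0.979], [-0.002, -0.979, 0.203], [-1.0, -0.0, -0.008]]
wrist_force: [3.5, -8.2, 9.5]
width: 0.139
```

Request:
send_rows([
  [-0.02,0.004,-0.01,0,0,0,0],
  [0,0,0,0,0,0,0],
])

```text
time_s: 5.48
ee_pos: [0.5021, -0.0143, 0.2049]
tool_rot: [[0.006, -0.203, -0.979], [-0.001, -0.979, 0.203], [-1.0, -0.0, -0.006]]
wrist_force: [4.7, -7.8, 3.6]
width: 0.143
```

Request:
send_rows([
  [-0.02,0.006,-0.01,0,0,0,0],
  [0,0,0,0,0,0,0],
])

```text
time_s: 5.72
ee_pos: [0.5014, -0.0141, 0.2045]
tool_rot: [[0.011, -0.203, -0.979], [-0.002, -0.979, 0.203], [-1.0, 0.0, -0.011]]
wrist_force: [11.6, -15.3, 4.4]
width: 0.135
```

Request:
send_rows([
  [-0.02,0.006,-0.01,0,0,0,0],
  [0,0,0,0,0,0,0],
])

```text
time_s: 5.98
ee_pos: [0.5012, -0.0139, 0.2046]
tool_rot: [[0.016, -0.202, -0.979], [-0.004, -0.979, 0.202], [-1.0, 0.0, -0.017]]
wrist_force: [20.9, -23.9, 3.9]
width: 0.139
```

Request:
send_rows([
  [0.025,-0.008,0.012,0,0,0,0],
  [0,0,0,0,0,0,0.5],
  [0,0,0,0,0,0,0.5],
  [0,0,0,0,0,0,0.5],
  [0,0,0.15,0,0,0,0.5],
  [0,0,0.2,0,0,0,0.5],
  [0,0,0.3,0,0,0,0.5],
  [0,0,0,0,0,0,0.5],
])

```text
time_s: 6.98
ee_pos: [0.4989, -0.0125, 0.3024]
tool_rot: [[0.006, -0.204, -0.979], [0.001, -0.979, 0.204], [-1.0, -0.003, -0.006]]
wrist_force: [-1.4, 0.9, -0.4]
width: 0.499
```

```bash
cat > c.py <<'E'
from b import *
s=bot.sense();p=bot.snapshot("wrist");print(fit(blue(p,s),x0=(.577,.095,.0)))
for n in("top","side"):
    p=bot.snapshot(n);print(n,fit(blue(p),x0=(.577,.095,0)))
    W=cloud(p);H=cv2.cvtColor(np.ascontiguousarray(p["pixels"]),cv2.COLOR_BGR2HSV)
    for t in["fob_1","bung","black_1"]:
        for d in bot.recognise(p,t)[:4]:
            x=d["position"];m=(np.hypot(W[...,0]-x[0],W[...,1]-x[1])<.025)
            g=m&(W[...,2]>.026)&(W[...,2]<.05);f=m&(W[...,2]>.008)&(W[...,2]<.05)
            px=proj(p,x)[0].astype(int)
            print(n,t,np.round(x,3),round(d["p"],2),"stem",np.nanmedian(W[g],0).round(4) if g.sum() else None,((W[f].min(0)+W[f].max(0))/2).round(4) if f.sum() else None,H[px[1],px[0]])
E
python3 c.py
```

```text
(array([0.57684374, 0.08907787, 0.02731148, 0.04880046]), np.float64(0.0))
top (array([0.577, 0.095, 0.   , 0.05 ]), np.float64(nan))
top fob_1 [ 0.562 -0.349  0.017] 0.74 stem [ 0.561  -0.3532  0.0373] [ 0.5608 -0.3542  0.0261] [ 21 195 169]
top fob_1 [ 0.462 -0.332  0.021] 0.62 stem [ 0.4631 -0.338   0.0369] [ 0.4639 -0.3366  0.0265] [ 23 190 189]
top black_1 [ 0.449 -0.149  0.02 ] 0.47 stem [ 0.4474 -0.1535  0.0378] [ 0.4481 -0.154   0.0269] [ 0 33 39]
top black_1 [ 0.561 -0.152  0.019] 0.38 stem [ 0.5593 -0.1487  0.0387] [ 0.5546 -0.1517  0.0255] [ 0 30 34]
side (array([0.57641186, 0.09576317, 0.00918808, 0.04796536]), np.float64(0.00014413393424836732))
side fob_1 [ 0.46  -0.332  0.015] 0.48 stem [ 0.4633 -0.3358  0.034 ] [ 0.4641 -0.3328  0.0245] [ 19 220 189]
side fob_1 [ 0.563 -0.344  0.021] 0.39 stem [ 0.5639 -0.3461  0.0351] [ 0.5612 -0.3476  0.0257] [ 19 228 167]
side bung [0.337 0.312 0.034] 0.77 stem [0.3357 0.3159 0.0335] [0.3372 0.3136 0.0391] [178 142 142]
side bung [0.33  0.183 0.022] 0.69 stem [0.3293 0.1801 0.0386] [0.33   0.1817 0.0292] [ 13 255 139]
side bung [0.562 0.122 0.143] 0.65 stem [0.5506 0.1352 0.0473] [0.5596 0.1236 0.0289] [104 167  81]
side bung [0.432 0.226 0.035] 0.63 stem [0.4292 0.2306 0.0331] [0.4317 0.2271 0.029 ] [ 13 255 150]
side black_1 [0.565 0.136 0.061] 0.67 stem [0.5539 0.1371 0.0473] [0.5608 0.1353 0.0289] [102 173  68]
  return _methods._mean(a, axis=axis, dtype=dtype,
  ret = ret.dtype.type(ret / rcount)
```

Request:
send_rows([
  [-0.04,-0.3,0,0,0,0,0.5],
  [-0.04,-0.36,0,0,0,0,0.5],
  [-0.04,-0.36,-0.2,0,0,0,0.5],
  [-0.04,-0.36,-0.2,0,0,0,0.5],
  [-0.04,-0.36,-0.2,0,0,0,0.5],
  [-0.04,-0.36,-0.2,0,0,0,0.5],
  [0,-0.06,0,0,0,0,0.5],
  [0,0,0,0,0,0,0.5],
])

```text
time_s: 8.43
ee_pos: [0.4613, -0.3376, 0.1786]
tool_rot: [[-0.001, -0.206, -0.979], [0.0, -0.979, 0.206], [-1.0, 0.0, 0.001]]
wrist_force: [-1.0, 0.5, 0.7]
width: 0.494
```

```bash
cat > f.py <<'E'
from h import *
import sys
s=bot.sense();p=bot.snapshot("wrist");save(p,sys.argv[1]);print(s["ee_pos"].round(4),s["joint_positions"].round(1),s["time_s"])
W=cloud(p,s)
for d in bot.recognise(p,"fob_1")[:5]+bot.recognise(p,"black_1")[:3]:
    x=d["position"];m=(np.hypot(W[...,0]-x[0],W[...,1]-x[1])<.03)&(W[...,2]>.004)&(W[...,2]<.06);g=m&(W[...,2]>.024);h=m&(W[...,2]>.0375)
    print(np.round(x,3),round(d["p"],2),proj(p,x,s)[0].round(),np.median(W[g],0).round(4),((W[g].min(0)+W[g].max(0))/2).round(4),"top",np.mean(W[h],0).round(4),"foot",((W[m].min(0)+W[m].max(0))/2).round(4))
E
python3 f.py w3
```

```text
[ 0.4613 -0.3376  0.1786] [-16.6  14.5 -18.7   0.  -56.8   4.7] 8.425
[ 0.465 -0.346  0.015] 0.93 [311. 217.] [ 0.463  -0.3432  0.0374] [ 0.4634 -0.3412  0.0327] top [ 0.4634 -0.3415  0.0389] foot [ 0.4637 -0.3412  0.0228]
[ 0.558 -0.36   0.019] 0.59 [198. 224.] [ 0.5574 -0.3575  0.037 ] [ 0.5595 -0.3561  0.0325] top [ 0.5597 -0.3562  0.039 ] foot [ 0.5638 -0.3559  0.0225]
  return _methods._mean(a, axis=axis, dtype=dtype,
  ret = um.true_divide(
Traceback (most recent call last):
  File "f.py", line 7, in <module>
    print(np.round(x,3),round(d["p"],2),proj(p,x,s)[0].round(),np.median(W[g],0).round(4),((W[g].min(0)+W[g].max(0))/2).round(4),"top",np.mean(W[h],0).round(4),"foot",((W[m].min(0)+W[m].max(0))/2).round(4))
                                                                                            ~~~~~~~~^^^
ValueError: zero-size array to reduction operation minimum which has no identity
```

View pics/w3.png

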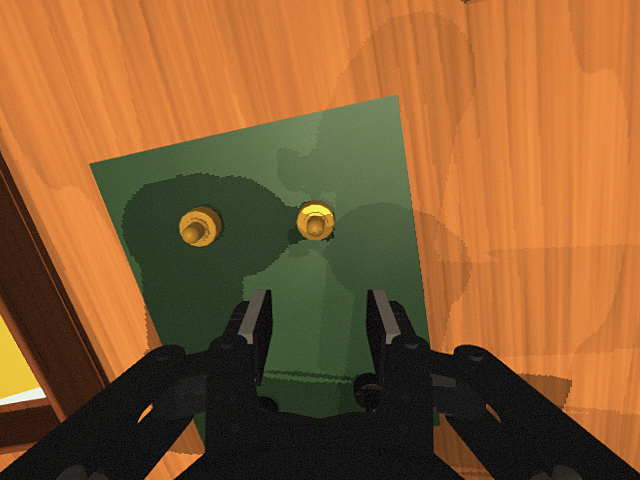

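Request:
send_rows([
  [0.012,-0.01,-0.25,0,0,0,0.5],
  [0,0,-0.25,0,0,0,0.5],
  [0,0,-0.22,0,0,0,0.5],
  [0,0,-0.16,0,0,0,0.5],
  [0,0,0,0,0,0,0],
  [0,0,0,0,0,0,0],
  [0,0,0,0,0,0,0],
  [0,0,0,0,0,0,0],
])

```text
time_s: 9.57
ee_pos: [0.4639, -0.3386, 0.0482]
tool_rot: [[0.002, -0.204, -0.979], [-0.001, -0.979, 0.204], [-1.0, 0.0, -0.002]]
wrist_force: [0.5, 2.1, 4.9]
width: 0.13
```

```bash
python3 w.py w4
```

```text
[ 0.4639 -0.3386  0.0482] [[0.002, -0.204, -0.979], [-0.001, -0.979, 0.204], [-1.0, 0.0, -0.002]] 0.025 [-16.6  23.6 -26.1   0.  -40.2   4.8] 9.575 0.12984384323788822 [0.5 2.1 4.9]
0
```

View pics/w4.png

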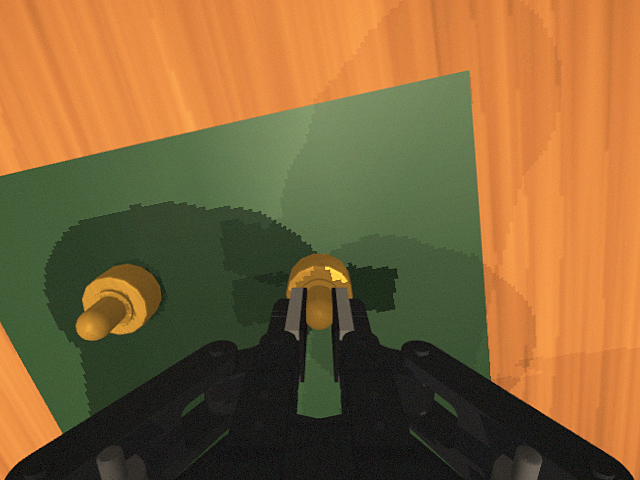

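Request:
send_rows([
  [0,0,0.15,0,0,0,0],
  [0,0,0.36,0,0,0,0],
  [0,0,0.36,0,0,0,0],
  [0,0,0.36,0,0,0,0],
  [0,0,0.36,0,0,0,0],
  [0,0,0.22,0,0,0,0],
  [0.094,0.363,0,0,0,0,0],
  [0.094,0.363,0,0,0,0,0],
  [0.094,0.363,0,0,0,0,0],
  [0.094,0.363,0,0,0,0,0],
  [0.094,0.363,0,0,0,0,0],
  [0.094,0.363,0,0,0,0,0],
  [0.094,0.363,0,0,0,0,0],
  [0.094,0.363,0,0,0,0,0],
  [0,0,0,0,0,0,0],
  [0,0,0,0,0,0,0],
])

```text
time_s: 11.62
ee_pos: [0.5756, 0.0971, 0.3182]
tool_rot: [[-0.001, -0.204, -0.979], [-0.0, -0.979, 0.204], [-1.0, 0.0, 0.001]]
wrist_force: [0.1, -0.3, -1.5]
width: 0.131
```

```bash
python3 w.py w5; python3 - <<'E'
from b import *
s=bot.sense();p=bot.snapshot("wrist");print(fit(blue(p,s),x0=(.577,.095,.0)))
p=bot.snapshot("side");save(p,"s5",(230,100,430,300),3);print(fit(blue(p),x0=(.577,.095,.0)))
E
```

```text
[0.5756 0.0971 0.3182] [[-0.001, -0.204, -0.979], [-0.0, -0.979, 0.204], [-1.0, 0.0, 0.001]] 0.025 [ 28.8  10.1  -5.5  -0.  -74.4 -40.5] 11.625 0.13137918786106345 [ 0.1 -0.3 -1.5]
2711
 axis [ 0.336  0.94  -0.058] [ 0.5046 -0.0081  0.2013] [ 0.494  -0.0378  0.2031] [0.5216 0.0393 0.1984] 0.20385276339184433
(array([ 0.48847695, -0.48456189,  0.02693845,  0.05      ]), np.float64(0.0))
(array([0.5762812 , 0.09560069, 0.01334477, 0.04794029]), np.float64(9.222120928901317e-05))
```

View pics/w5.png

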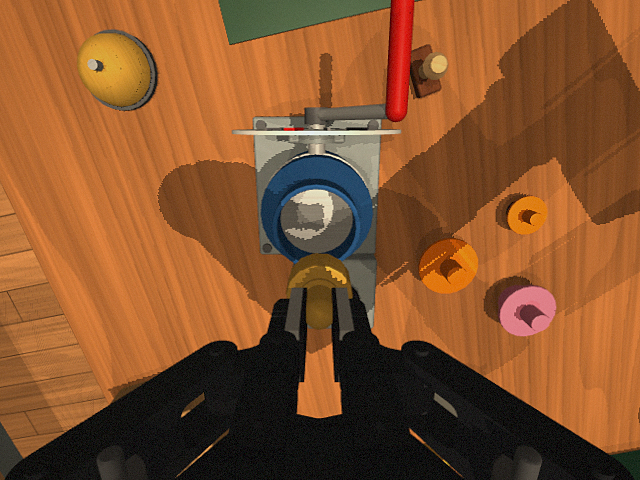

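View pics/s5.png

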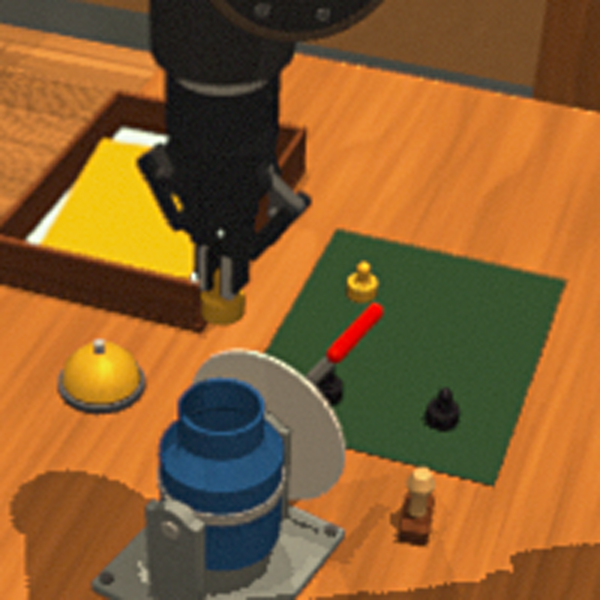

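Request:
send_rows([
  [0.008,-0.005,-0.25,0,0,0,0],
  [0,0,-0.25,0,0,0,0],
  [0,0,-0.15,0,0,0,0],
  [0,0,0,0,0,0,0.02],
  [0,0,0,0,0,0,0.4],
  [0,0,0,0,0,0,0.4],
  [0,0,0,0,0,0,0.4],
  [0,0,0.25,0,0,0,0.4],
  [0,0,0.4,0,0,0,0.4],
  [0,0,0,0,0,0,0.4],
])

```text
time_s: 13.02
ee_pos: [0.5794, 0.0969, 0.3245]
tool_rot: [[0.01, -0.204, -0.979], [0.003, -0.979, 0.204], [-1.0, -0.005, -0.009]]
wrist_force: [-0.3, -0.3, -1.2]
width: 0.401
```

```bash
python3 w.py w6;python3 c.py 2>/dev/null
```

```text
[0.5794 0.0969 0.3245] [[0.01, -0.204, -0.979], [0.003, -0.979, 0.204], [-1.0, -0.005, -0.009]] 0.025 [ 28.6   9.9  -5.    0.1 -74.6 -40.4] 13.025 0.4014533203819032 [-0.3 -0.3 -1.2]
2607
 axis [ 0.307  0.951 -0.046] [ 0.5044 -0.0082  0.2013] [ 0.4947 -0.0383  0.2028] [0.5192 0.0374 0.1991] 0.2038561267178485
(array([ 5.76866865e-01,  9.22424514e-02, -2.43690491e-04,  5.00000000e-02]), np.float64(0.0))
top (array([5.76849065e-01, 9.31404310e-02, 9.98372426e-06, 5.00000000e-02]), np.float64(0.0))
top fob_1 [ 0.579 -0.313  0.02 ] 0.66 stem [ 0.5771 -0.3173  0.0372] [ 0.5776 -0.319   0.0261] [ 25 185 207]
top bung [0.332 0.174 0.021] 0.82 stem [0.3306 0.174  0.033 ] [0.3309 0.1749 0.0309] [ 20 206 240]
top bung [0.436 0.215 0.032] 0.55 stem [0.436  0.2105 0.0354] [0.4371 0.2149 0.0384] [ 18 216 239]
top black_1 [ 0.563 -0.147  0.02 ] 0.49 stem [ 0.56   -0.1473  0.0377] [ 0.5577 -0.1443  0.0267] [165  28  18]
side (array([0.57622918, 0.09549118, 0.00596685, 0.04803387]), np.float64(8.628568526571415e-05))
side fob_1 [ 0.577 -0.308  0.02 ] 0.67 stem [ 0.5784 -0.3123  0.0354] [ 0.577  -0.3142  0.0248] [ 19 213 192]
side bung [0.333 0.311 0.034] 0.68 stem [0.3306 0.3153 0.0335] [0.3334 0.3121 0.0294] [178 137 155]
side bung [0.434 0.229 0.034] 0.62 stem [0.4324 0.232  0.0331] [0.4347 0.2299 0.029 ] [ 13 255 148]
side bung [0.329 0.18  0.022] 0.62 stem [0.3296 0.1804 0.0368] [0.3297 0.1799 0.0284] [ 12 255 149]
side black_1 [ 0.556 -0.139  0.022] 0.58 stem [ 0.5583 -0.1421  0.0318] [ 0.5581 -0.1438  0.0243] [168  53  24]
side black_1 [ 0.446 -0.15   0.017] 0.46 stem [ 0.447  -0.1484  0.0361] [ 0.4473 -0.1498  0.0246] [150  30  17]
```

View pics/w6.png

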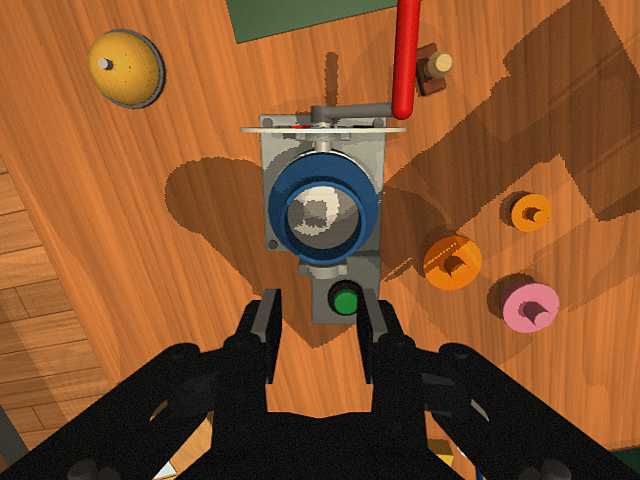

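Request:
send_rows([
  [0,-0.3445,0,0,0,0,0.5],
  [0,-0.3445,0,0,0,0,0.5],
  [0,-0.3445,0,0,0,0,0.5],
  [0,-0.3445,-0.14,0,0,0,0.5],
  [0,-0.3445,-0.2,0,0,0,0.5],
  [0,-0.3445,-0.2,0,0,0,0.5],
  [0,-0.3445,-0.2,0,0,0,0.5],
  [-0.015,-0.3445,-0.2,0,0,0,0.5],
  [0,0,0,0,0,0,0.5],
  [0,0,0,0,0,0,0.5],
])

```text
time_s: 14.78
ee_pos: [0.5748, -0.3174, 0.177]
tool_rot: [[-0.001, -0.205, -0.979], [0.0, -0.979, 0.205], [-1.0, 0.0, 0.001]]
wrist_force: [1.1, 0.4, 0.5]
width: 0.5
```

```bash
python3 f.py w7 2>/dev/null;python3 c.py 2>/dev/null | grep fob
```

```text
[ 0.5748 -0.3174  0.177 ] [-11.9  22.1  -7.8   0.  -60.2   0.1] 14.775
[ 0.58  -0.324  0.016] 0.8 [311. 220.] [ 0.5774 -0.3216  0.0375] [ 0.5778 -0.3196  0.0327] top [ 0.5778 -0.3198  0.0389] foot [ 0.5777 -0.3196  0.0227]
[ 0.561 -0.154  0.021] 0.88 [368. 385.] [ 0.5613 -0.1541  0.0351] [ 0.5614 -0.1515  0.0321] top [ 0.5612 -0.1507  0.0389] foot [ 0.5628 -0.1511  0.0221]
side fob_1 [ 0.577 -0.307  0.022] 0.43 stem [ 0.5777 -0.3131  0.0339] [ 0.5779 -0.3129  0.0246] [ 18 205 127]
```

View pics/w7.png

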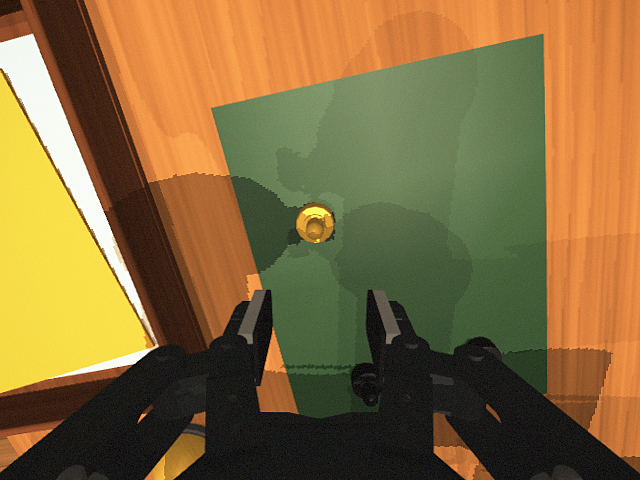

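Request:
send_rows([
  [0.019,-0.005,-0.25,0,0,0,0.5],
  [0,0,-0.25,0,0,0,0.5],
  [0,0,-0.22,0,0,0,0.5],
  [0,0,-0.145,0,0,0,0.5],
  [0,0,0,0,0,0,0],
  [0,0,0,0,0,0,0],
  [0,0,0,0,0,0,0],
  [0,0,0,0,0,0,0],
  [0,0,0.15,0,0,0,0],
  [0,0,0.36,0,0,0,0],
  [0,0,0.36,0,0,0,0],
  [0,0,0.36,0,0,0,0],
  [0,0,0.36,0,0,0,0],
  [0,0,0.22,0,0,0,0],
  [0,0,0,0,0,0,0],
])

```text
time_s: 17.25
ee_pos: [0.5787, -0.3182, 0.3234]
tool_rot: [[0.007, -0.204, -0.979], [-0.002, -0.979, 0.204], [-1.0, 0.001, -0.007]]
wrist_force: [0.8, 0.5, -2.3]
width: 0.13
```

```bash
python3 w.py w8;python3 -c "
from h import *
save(bot.snapshot('side'),'s8')
save(bot.snapshot('top'),'t8')"
```

```text
[ 0.5787 -0.3182  0.3234] [[0.007, -0.204, -0.979], [-0.002, -0.979, 0.204], [-1.0, 0.001, -0.007]] 0.025 [-11.9  17.1   4.4   0.  -76.9   0.1] 17.25 0.12973190912235935 [ 0.8  0.5 -2.3]
0
```

View pics/w8.png

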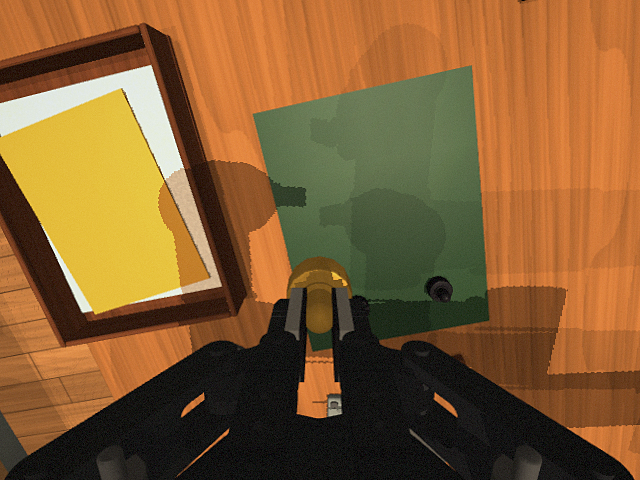

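View pics/t8.png

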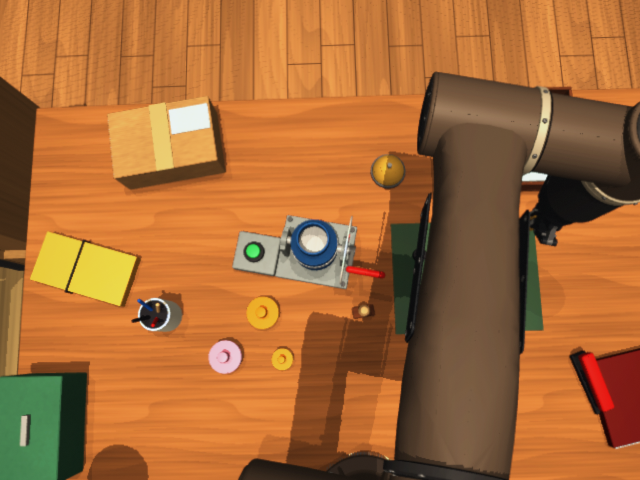

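Request:
send_rows([
  [0,0.345,0,0,0,0,0],
  [0,0.345,0,0,0,0,0],
  [0,0.345,0,0,0,0,0],
  [0,0.345,0,0,0,0,0],
  [0,0.345,0,0,0,0,0],
  [0,0.345,0,0,0,0,0],
  [0,0.345,0,0,0,0,0],
  [-0.01,0.345,0,0,0,0,0],
  [0,0,0,0,0,0,0],
  [0,0,0,0,0,0,0],
])

```text
time_s: 18.65
ee_pos: [0.5758, 0.0962, 0.3179]
tool_rot: [[-0.002, -0.204, -0.979], [-0.001, -0.979, 0.204], [-1.0, 0.001, 0.002]]
wrist_force: [0.3, -0.1, -1.7]
width: 0.13
```

Request:
send_rows([
  [0,0,-0.25,0,0,0,0],
  [0,0,-0.25,0,0,0,0],
  [0,0,-0.18,0,0,0,0],
  [0,0,0,0,0,0,0.02],
  [0,0,0,0,0,0,0.4],
  [0,0,0,0,0,0,0.4],
  [0,0,0,0,0,0,0.4],
  [0,0,0.25,0,0,0,0.4],
  [0,0,0.4,0,0,0,0.4],
  [0,0.2,0,0,0,0,0.4],
  [0,0.3,0,0,0,0,0.4],
  [0,0.3,0,0,0,0,0.4],
  [0,0.2,0,0,0,0,0.5],
  [0,0,0,0,0,0,0.5],
  [0,0,0,0,0,0,0.5],
])

```text
time_s: 20.52
ee_pos: [0.5762, 0.2461, 0.315]
tool_rot: [[0.0, -0.204, -0.979], [0.0, -0.979, 0.204], [-1.0, -0.0, -0.0]]
wrist_force: [0.6, -0.3, 0.8]
width: 0.501
```

```bash
python3 w.py w9;python3 -c "
from h import *
p=bot.snapshot('top');save(p,'t9',(220,180,560,380),2.3)"; python3 c.py 2>/dev/null | grep -v black
```

```text
[0.5762 0.2461 0.315 ] [[0.0, -0.204, -0.979], [0.0, -0.979, 0.204], [-1.0, -0.0, -0.0]] 0.025 [ 41.   14.3  -0.6   0.  -75.2 -52.7] 20.525 0.5006918967340372 [ 0.6 -0.3  0.8]
0
(array([ 0.57661439,  0.09142188, -0.00282637,  0.04980587]), np.float64(0.0))
top (array([ 0.57849295,  0.09312601, -0.0324486 ,  0.05      ]), np.float64(0.0))
top fob_1 [0.573 0.238 0.053] 0.58 stem [0.5663 0.2358 0.0424] [0.5729 0.2374 0.0375] [ 65 167 234]
top bung [0.436 0.215 0.036] 0.92 stem [0.4352 0.2103 0.0355] [0.4369 0.2138 0.0385] [ 11 232 197]
top bung [0.332 0.171 0.023] 0.64 stem [0.3303 0.174  0.0291] [0.3311 0.1736 0.0315] [ 11 234 197]
side (array([0.57622561, 0.09579991, 0.00691134, 0.04781573]), np.float64(5.534455246698072e-05))
side fob_1 [0.433 0.228 0.035] 0.26 stem [0.4311 0.2307 0.0331] [0.4335 0.229  0.0294] [ 13 255 149]
side bung [0.335 0.313 0.038] 0.81 stem [0.3332 0.3159 0.0333] [0.335  0.3137 0.0388] [178 135 161]
side bung [0.433 0.227 0.034] 0.73 stem [0.4311 0.2306 0.033 ] [0.4335 0.2288 0.0294] [ 13 255 149]
side bung [0.33  0.182 0.019] 0.7 stem [0.3295 0.1804 0.0379] [0.3299 0.1804 0.0288] [ 13 255 175]
```

View pics/w9.png

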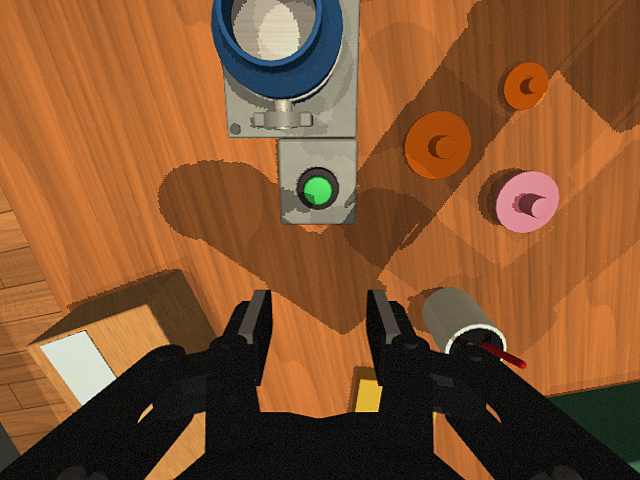

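View pics/t9.png

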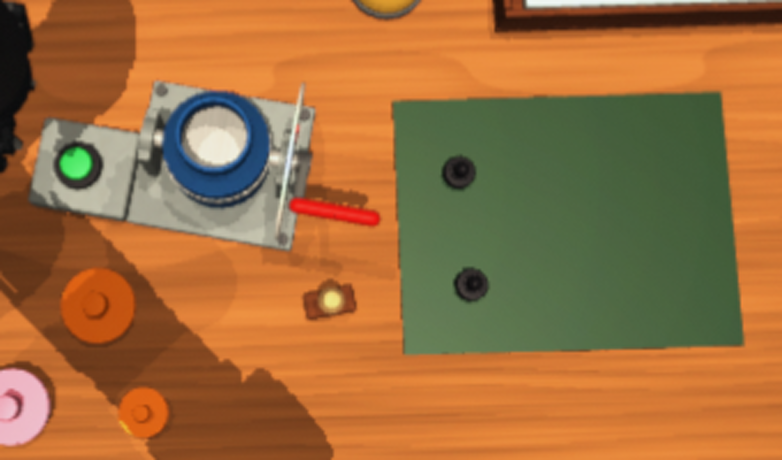

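Request:
send_rows([
  [0,-0.3,0.1,0,0,0,0.5],
  [0,-0.3,0.1,0,0,0,0.5],
  [0,-0.3,0.1,0,0,0,0.5],
  [0,0,0,0,0,0,0.5],
  [0,0,0,0,0,0,0.5],
])

```text
time_s: 21.7
ee_pos: [0.5762, 0.1112, 0.3595]
tool_rot: [[-0.0, -0.205, -0.979], [0.0, -0.979, 0.205], [-1.0, -0.0, 0.0]]
wrist_force: [-0.5, 0.4, -0.6]
width: 0.503
```

```bash
python3 - <<'E'
from h import *
s=bot.sense();p=bot.snapshot("wrist");W=cloud(p,s);print(s["ee_pos"],cam2world(p,s)[:3,3])
c=proj(p,[.577,.094,.18],s)[0].astype(int);print(c)
x0,y0=max(c[0]-80,0),max(c[1]-80,0);save(p,"w10",(x0,y0,x0+160,y0+160),4)
m=np.hypot(W[...,0]-.577,W[...,1]-.094)<.05
for z0,z1 in((.0,.03),(.03,.06),(.06,.075),(.075,.09),(.09,.11),(.11,.15)):
    g=m&(W[...,2]>z0)&(W[...,2]<z1);print(z0,z1,g.sum(),W[g].mean(0).round(3) if g.sum() else "")
E
```

```text
[0.5762065  0.11116918 0.35950736] [0.55933137 0.0330015  0.4771515 ]
[313 201]
0.0 0.03 0 
0.03 0.06 0 
0.06 0.075 0 
0.075 0.09 0 
0.09 0.11 1366 [0.58  0.101 0.109]
0.11 0.15 4222 [0.575 0.087 0.13 ]
```

View pics/w10.png

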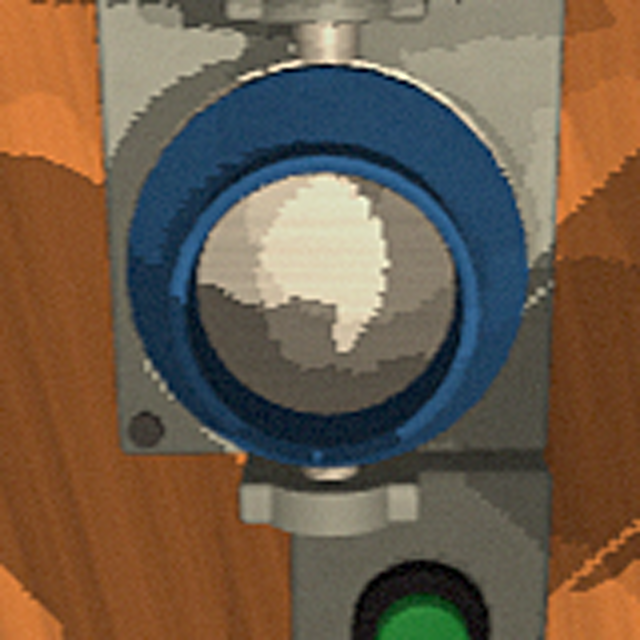

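```bash
python3 - <<'E'
from h import *
s=bot.sense();p=bot.snapshot("wrist");W=cloud(p,s)
for y in range(170,250,8): print([round(float(v),3) for v in W[y,290:345:6,2]])
p=bot.snapshot("side");save(p,"s11");p=bot.snapshot("top");save(p,"t11")
E
```

```text
[0.181, 0.111, 0.11, 0.11, 0.111, 0.11, 0.109, 0.11, 0.18, 0.151]
[0.109, 0.11, 0.111, 0.11, 0.109, 0.11, 0.11, 0.11, 0.11, 0.18]
[0.111, 0.111, 0.111, 0.11, 0.11, 0.109, 0.11, 0.111, 0.11, 0.11]
[0.11, 0.11, 0.11, 0.11, 0.109, 0.111, 0.11, 0.109, 0.11, 0.112]
[0.111, 0.108, 0.11, 0.11, 0.11, 0.11, 0.109, 0.109, 0.11, 0.111]
[0.108, 0.11, 0.111, 0.11, 0.11, 0.111, 0.111, 0.11, 0.11, 0.172]
[0.165, 0.109, 0.111, 0.11, 0.108, 0.11, 0.11, 0.11, 0.168, 0.18]
[0.18, 0.177, 0.168, 0.161, 0.161, 0.162, 0.169, 0.179, 0.179, 0.139]
[0.001, 0.135, 0.18, 0.18, 0.18, 0.18, 0.139, 0.134, 0.01, 0.01]
[-0.001, 0.117, 0.118, 0.119, 0.119, 0.118, 0.119, 0.117, 0.03, 0.03]
```

View pics/s11.png

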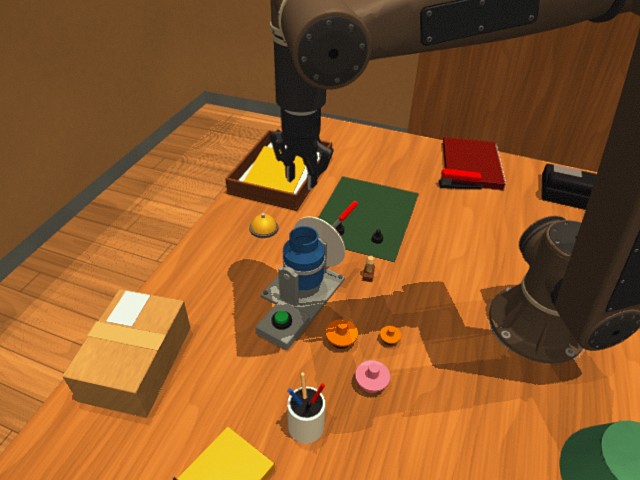

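Request:
send_rows([
  [-0.233,0.18,0,0,0,0,0.5],
  [-0.233,0.18,0,0,0,0,0.5],
  [-0.233,0.18,-0.26,0,0,0,0.5],
  [-0.233,0.18,-0.4,0,0,0,0.5],
  [0,0,-0.4,0,0,0,0.5],
  [0,0,0,0,0,0,0.5],
  [0,0,0,0,0,0,0.5],
])

```text
time_s: 22.78
ee_pos: [0.4433, 0.2158, 0.2123]
tool_rot: [[0.002, -0.204, -0.979], [0.0, -0.979, 0.204], [-1.0, -0.001, -0.002]]
wrist_force: [0.6, 0.2, 1.2]
width: 0.502
```

```bash
cat > g.py <<'E'
from h import *
import sys
s=bot.sense();p=bot.snapshot("wrist");W=cloud(p,s);save(p,sys.argv[1]);print(s["ee_pos"],s["tool_rot"].round(3).tolist())
m=np.hypot(W[...,0]-.436,W[...,1]-.218)<.05
for z0,z1 in((.030,.037),(.05,.06),(.06,.066)):
    g=m&(W[...,2]>z0)&(W[...,2]<z1);Q=W[g]
    if g.sum()>20:
        (c,r)=cv2.minEnclosingCircle((Q[:,:2]*1000).astype(np.float32));print(z0,g.sum(),Q.mean(0).round(4),np.round(c,1),round(r,1),np.median(Q[:,2]).round(4))
E
python3 g.py w12
```

```text
[0.44331592 0.21576787 0.21225754] [[0.002, -0.204, -0.979], [0.0, -0.979, 0.204], [-1.0, -0.001, -0.002]]
0.03 4535 [0.4353 0.2138 0.0341] [435.8 216.2] 36.9 0.0341
0.05 84 [0.435  0.2072 0.0552] [435.4 215.8] 11.8 0.0551
0.06 639 [0.4356 0.2158 0.0619] [435.8 216.2] 11.9 0.0619
```

View pics/w12.png

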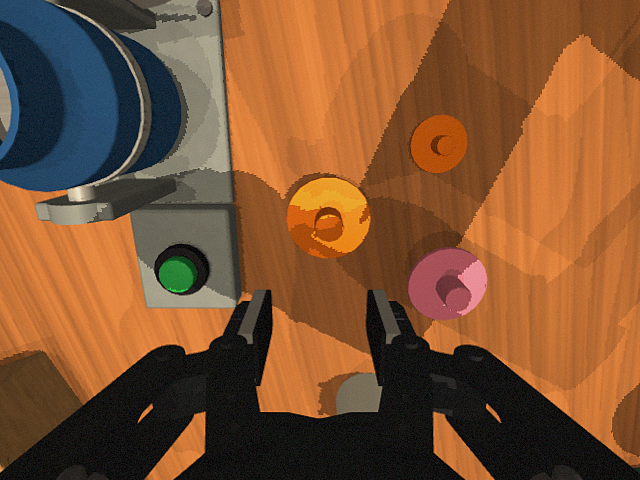

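Request:
send_rows([
  [-0.05,0.003,-0.3,0,0,0,0.5],
  [0,0,-0.3,0,0,0,0.5],
  [0,0,-0.25,0,0,0,0.5],
  [0,0,-0.14,0,0,0,0.5],
  [0,0,0,0,0,0,0.5],
])

```text
time_s: 23.45
ee_pos: [0.4355, 0.2156, 0.0622]
tool_rot: [[0.0, -0.205, -0.979], [-0.0, -0.979, 0.205], [-1.0, 0.0, -0.0]]
wrist_force: [0.7, 0.1, 1.2]
width: 0.497
```

```bash
python3 g.py w13
```

```text
[0.43550697 0.21564262 0.06224147] [[0.0, -0.205, -0.979], [-0.0, -0.979, 0.205], [-1.0, 0.0, -0.0]]
0.03 10966 [0.4335 0.2071 0.034 ] [435.1 216.4] 37.3 0.0341
0.05 1779 [0.4335 0.2082 0.0552] [433.5 208.2] 34.9 0.0553
0.06 3203 [0.4349 0.2137 0.0622] [433.6 208.2] 34.9 0.0621
```

View pics/w13.png

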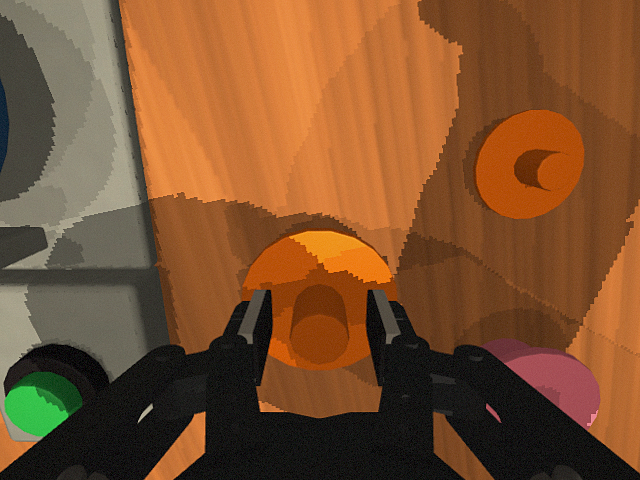

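Request:
send_rows([
  [0,0,0,0,0,0,0],
  [0,0,0,0,0,0,0],
  [0,0,0,0,0,0,0],
  [0,0,0,0,0,0,0],
  [0,0,0.1,0,0,0,0],
  [0,0,0.3,0,0,0,0],
  [0,0,0.36,0,0,0,0],
  [0,0,0.36,0,0,0,0],
  [0,0,0.36,0,0,0,0],
  [0,0,0.12,0,0,0,0],
  [0,0,0,0,0,0,0],
  [0,0,0,0,0,0,0],
])

```text
time_s: 25.0
ee_pos: [0.434, 0.2149, 0.301]
tool_rot: [[-0.001, -0.205, -0.979], [-0.0, -0.979, 0.205], [-1.0, 0.001, 0.001]]
wrist_force: [-0.3, 0.7, -1.2]
width: 0.258
```

```bash
cat > k.py <<'E'
from b import *
import sys
s=bot.sense();p=bot.snapshot("wrist");W=cloud(p,s);save(p,sys.argv[1]);T=s["ee_pos"];print(T,s["width"])
H=cv2.cvtColor(np.ascontiguousarray(p["pixels"]),cv2.COLOR_BGR2HSV)
# flange: orange points near the TCP, in tool-relative coords
m=(np.hypot(W[...,0]-T[0],W[...,1]-T[1])<.06)&(abs(W[...,2]-T[2]+.028)<.006)&(H[...,0]<20)&(H[...,1]>150)
Q=W[m];c,r=cv2.minEnclosingCircle((Q[:,:2]*1000).astype(np.float32));print("flange",np.round(c,1),r,"rel",np.round(np.array(c)/1000-T[:2],4),np.median(Q[:,2])-T[2])
m=(np.hypot(W[...,0]-.577,W[...,1]-.094)<.045)&(W[...,2]>.172)&(W[...,2]<.187)
Q=W[m]
if len(Q)>100:
    c,r=cv2.minEnclosingCircle((Q[:,:2]*1000).astype(np.float32));print("rim",np.round(c,1),r,np.median(Q[:,2]))
    def f(a): return np.maximum(abs(np.hypot(Q[:,0]-a[0],Q[:,1]-a[1])-.032)-.002,0)
    a=least_squares(f,[.577,.094]);print(a.x.round(4),a.cost)
E
python3 k.py w14; python3 - <<'E'
from h import *
for n in("top","side"):
    p=bot.snapshot(n);W=cloud(p);m=(np.hypot(W[...,0]-.577,W[...,1]-.094)<.045)&(W[...,2]>.172)&(W[...,2]<.187)
    Q=W[m];c,r=cv2.minEnclosingCircle((Q[:,:2]*1000).astype(np.float32));print(n,"rim",np.round(c,1),r)
E
```

```text
[0.43397947 0.21487781 0.301025  ] 0.2580228003143399
flange [433.6 214.8] 37.18742370605469 rel [-0.0004 -0.0001] -0.02976421386103395
rim [576.4  91.5] 35.10212326049805 0.1792215760162088
[0.5756 0.0922] 2.5426787780409554e-05
top rim [577.2  92.8] 34.28038024902344
side rim [576.2  95.9] 35.93963623046875
```

View pics/w14.png

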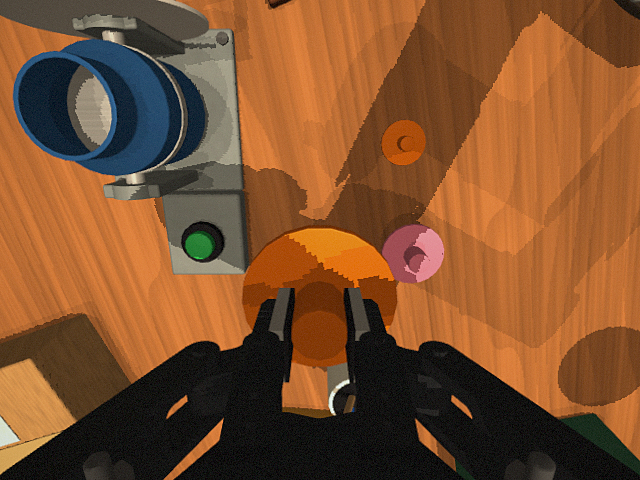

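Request:
send_rows([
  [0.159,-0.135,0.02,0,0,0,0],
  [0.159,-0.135,0,0,0,0,0],
  [0.159,-0.135,0,0,0,0,0],
  [0.159,-0.135,0,0,0,0,0],
  [0.159,-0.135,0,0,0,0,0],
  [0.159,-0.135,0,0,0,0,0],
  [0,0,0,0,0,0,0],
  [0,0,0,0,0,0,0],
])

```text
time_s: 26.15
ee_pos: [0.5774, 0.0937, 0.3038]
tool_rot: [[-0.002, -0.205, -0.979], [-0.001, -0.979, 0.205], [-1.0, 0.001, 0.001]]
wrist_force: [-1.1, -0.4, -1.8]
width: 0.258
```

```bash
python3 k.py w15; python3 - <<'E'
from h import *
p=bot.snapshot("side");save(p,"s15",(230,130,430,330),3)
p=bot.snapshot("top");save(p,"t15",(220,160,420,360),3)
E
```

```text
[0.57737999 0.09373876 0.30384991] 0.25793158483819145
flange [577.3  93.9] 37.44358825683594 rel [-0.0001  0.0002] -0.029793770421742527
rim [575.6  88.4] 33.63671112060547 0.17974347593221002
[0.5768 0.0921] 2.3775971287030475e-07
```

View pics/w15.png

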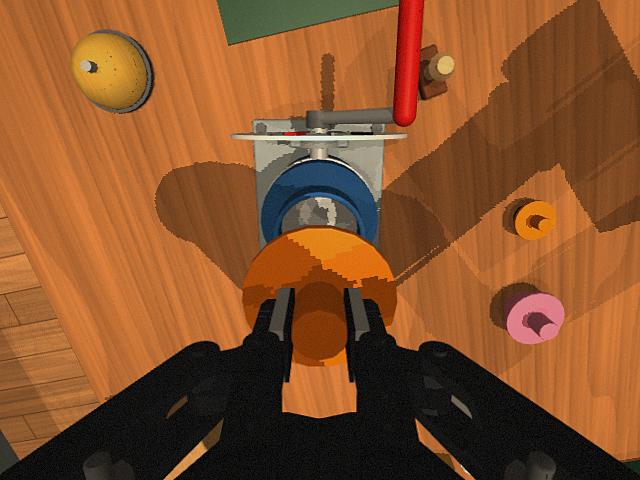

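View pics/s15.png

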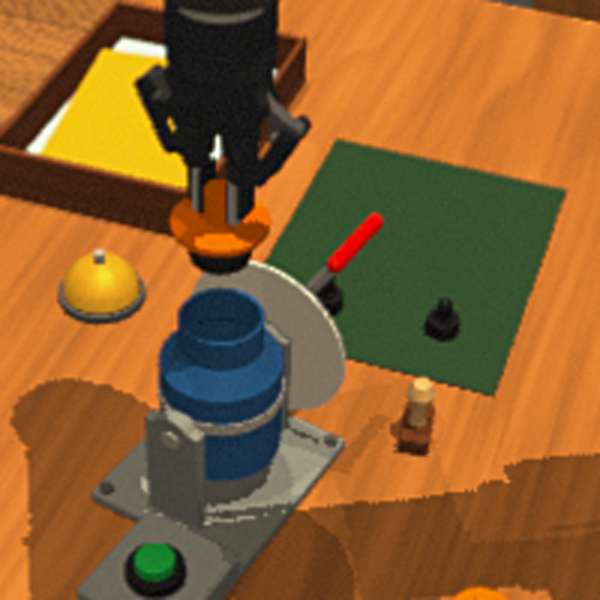

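Request:
send_rows([
  [-0.003,0,-0.2,0,0,0,0],
  [0,0,-0.15,0,0,0,0],
  [0,0,-0.11,0,0,0,0],
  [0,0,0,0,0,0,0],
])

```text
time_s: 26.8
ee_pos: [0.5766, 0.0939, 0.2349]
tool_rot: [[-0.002, -0.204, -0.979], [-0.001, -0.979, 0.204], [-1.0, 0.001, 0.002]]
wrist_force: [0.1, 0.5, -1.2]
width: 0.259
```

Request:
send_rows([
  [0,0,-0.04,0,0,0,0],
  [0,0,-0.03,0,0,0,0],
  [0,0,0,0,0,0,0],
])

```text
time_s: 27.18
ee_pos: [0.5772, 0.0938, 0.2253]
tool_rot: [[-0.0, -0.205, -0.979], [-0.0, -0.979, 0.205], [-1.0, 0.0, 0.0]]
wrist_force: [-0.3, -0.3, -1.0]
width: 0.258
```

Request:
send_rows([
  [0,0,-0.035,0,0,0,0],
  [0,0,0,0,0,0,0],
])

```text
time_s: 27.42
ee_pos: [0.577, 0.0937, 0.2196]
tool_rot: [[-0.001, -0.205, -0.979], [-0.0, -0.979, 0.205], [-1.0, 0.0, 0.001]]
wrist_force: [-0.7, 1.3, -2.4]
width: 0.257
```

Request:
send_rows([
  [0,0,-0.03,0,0,0,0],
  [0,0,0,0,0,0,0],
])

```text
time_s: 27.68
ee_pos: [0.5774, 0.0934, 0.2159]
tool_rot: [[0.0, -0.204, -0.979], [-0.001, -0.979, 0.204], [-1.0, 0.0, -0.001]]
wrist_force: [0.9, -2.8, 2.1]
width: 0.256
```

Request:
send_rows([
  [0,0,-0.02,0,0,0,0],
  [0,0,0,0,0,0,0],
])

```text
time_s: 27.92
ee_pos: [0.5781, 0.0932, 0.2157]
tool_rot: [[0.003, -0.204, -0.979], [-0.001, -0.979, 0.204], [-1.0, -0.0, -0.003]]
wrist_force: [-5.1, -3.4, 17.8]
width: 0.255
```

Request:
send_rows([
  [0,0.008,-0.02,0,0,0,0],
  [0,0,0,0,0,0,0],
])

```text
time_s: 28.18
ee_pos: [0.5785, 0.0933, 0.2156]
tool_rot: [[0.005, -0.203, -0.979], [-0.002, -0.979, 0.203], [-1.0, 0.001, -0.006]]
wrist_force: [-10.9, -8.2, 36.9]
width: 0.255
```

Request:
send_rows([
  [0,0,0.03,0,0,0,0],
  [0,0,0,0,0,0,0.5],
  [0,0,0,0,0,0,0.5],
  [0,0,0,0,0,0,0.5],
  [0,0,0.15,0,0,0,0.5],
  [0,0,0.3,0,0,0,0.5],
  [0,0,0.2,0,0,0,0.5],
  [0,0,0,0,0,0,0.5],
])

```text
time_s: 29.18
ee_pos: [0.5784, 0.0956, 0.3141]
tool_rot: [[0.004, -0.204, -0.979], [0.002, -0.979, 0.204], [-1.0, -0.003, -0.004]]
wrist_force: [-0.7, -1.1, -0.3]
width: 0.499
```

```bash
python3 - <<'E'
from h import *
s=bot.sense();p=bot.snapshot("wrist");save(p,"w16");print(s["ee_pos"],s["width"])
W=cloud(p,s)
q=bot.snapshot("side");save(q,"s16",(230,130,430,330),3)
t=bot.snapshot("top")
for n,X in(("w",W),("s",cloud(q)),("t",cloud(t))):
    m=(np.hypot(X[...,0]-.577,X[...,1]-.094)<.037)&(X[...,2]>.175)&(X[...,2]<.20);Q=X[m]
    print(n,len(Q))
    if len(Q)>50:
        A=np.c_[Q[:,:2]-[.577,.094],np.ones(len(Q))];k=np.linalg.lstsq(A,Q[:,2],rcond=None)[0];print(k.round(4),np.median(Q[:,2]))
E
```

```text
[0.57837303 0.09557413 0.31407232] 0.49925565896723756
w 6195
[-0.012  -0.0018  0.1862] 0.18608372472588008
s 444
[ 0.003  -0.01    0.1858] 0.1853482368669236
t 426
[-0.0122  0.0125  0.1874] 0.1873565489732626
```

View pics/w16.png

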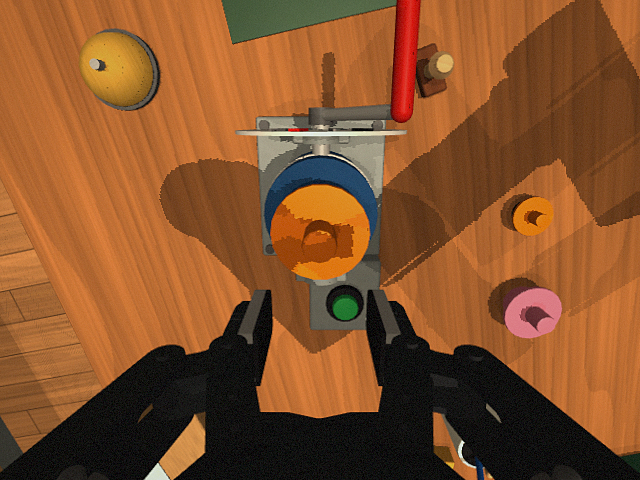

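View pics/s16.png

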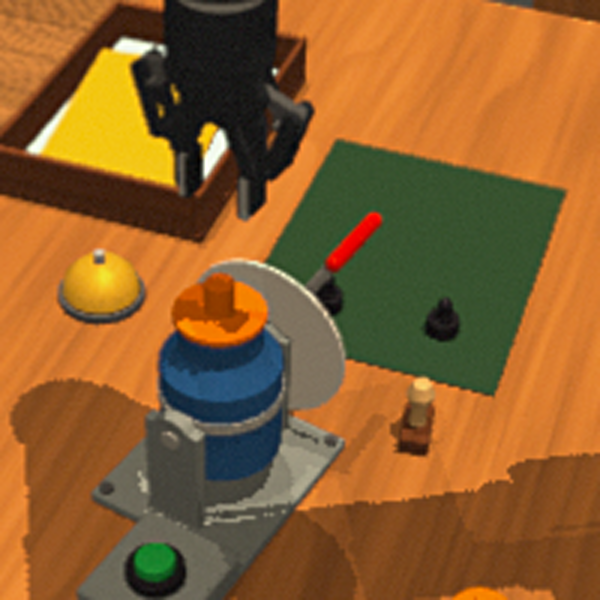

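Request:
send_rows([
  [-0.128,-0.183,-0.02,0,0,0,0.5],
  [-0.128,-0.183,-0.02,0,0,0,0.5],
  [-0.128,-0.183,-0.02,0,0,0,0.5],
  [-0.128,-0.183,-0.02,0,0,0,0.5],
  [0,0,0,0,0,0,0.5],
  [0,0,0,0,0,0,0.5],
])

```text
time_s: 30.08
ee_pos: [0.5004, -0.0147, 0.299]
tool_rot: [[-0.001, -0.205, -0.979], [-0.0, -0.979, 0.205], [-1.0, 0.0, 0.001]]
wrist_force: [-0.9, -0.4, 0.1]
width: 0.501
```

```bash
python3 w.py w17
```

```text
[ 0.5004 -0.0147  0.299 ] [[-0.001, -0.205, -0.979], [-0.0, -0.979, 0.205], [-1.0, 0.0, 0.001]] 0.025 [ 20.8   2.4 -16.8  -0.  -70.8 -32.7] 30.075 0.5010000561635434 [-0.9 -0.4  0.1]
2230
 axis [ 0.411  0.908 -0.086] [ 0.5043 -0.0145  0.2016] [ 0.4895 -0.0473  0.2047] [0.5298 0.0417 0.1963] 0.20437864824317462
```

Request:
send_rows([
  [0.01,0.003,-0.2,0,0,0,0.5],
  [0,0,-0.2,0,0,0,0.5],
  [0,0,-0.15,0,0,0,0.5],
  [0,0,-0.083,0,0,0,0.5],
  [0,0,0,0,0,0,0],
  [0,0,0,0,0,0,0],
  [0,0,0,0,0,0,0],
  [0,0,0,0,0,0,0],
])

```text
time_s: 31.12
ee_pos: [0.5027, -0.0141, 0.2052]
tool_rot: [[0.002, -0.204, -0.979], [0.001, -0.979, 0.204], [-1.0, -0.001, -0.002]]
wrist_force: [3.8, -0.2, -1.5]
width: 0.14
```

Request:
send_rows([
  [0.04,-0.0083,0.021,0,0,0,0],
  [0.04,-0.0083,0.019,0,0,0,0],
  [0.042,-0.0088,0.016,0,0,0,0],
  [0.042,-0.0088,0.013,0,0,0,0],
  [0.044,-0.009,0.01,0,0,0,0],
  [0.044,-0.009,0.007,0,0,0,0],
  [0.044,-0.0093,0.004,0,0,0,0],
  [0.044,-0.0093,0.002,0,0,0,0],
  [0,0,0,0,0,0,0],
])

```text
time_s: 32.25
ee_pos: [0.5522, -0.025, 0.2192]
tool_rot: [[-0.002, -0.204, -0.979], [-0.0, -0.979, 0.204], [-1.0, 0.0, 0.002]]
wrist_force: [-5.0, 2.3, 5.1]
width: 0.138
```

Request:
send_rows([
  [0.044,-0.0093,-0.002,0,0,0,0],
  [0.044,-0.0093,-0.004,0,0,0,0],
  [0.045,-0.0093,-0.008,0,0,0,0],
  [0.045,-0.0093,-0.01,0,0,0,0],
  [0,0,0,0,0,0,0],
])

```text
time_s: 32.88
ee_pos: [0.579, -0.031, 0.2159]
tool_rot: [[-0.002, -0.204, -0.979], [-0.001, -0.979, 0.204], [-1.0, 0.001, 0.001]]
wrist_force: [-3.7, 0.3, 6.5]
width: 0.141
```

```bash
cat > v.py <<'E'
from b import *
import sys
q=bot.snapshot("side");save(q,"s"+sys.argv[1],(230,130,430,330),4);s=bot.sense();print(s["ee_pos"])
for t0 in(.6,.8): print(fit(blue(q),x0=(.577,.094,t0)))
t=bot.snapshot("top");save(t,"t"+sys.argv[1],(220,180,420,330),4)
X=cloud(q);I=cv2.cvtColor(np.ascontiguousarray(q["pixels"]),cv2.COLOR_BGR2HSV)
m=(I[...,0]<18)&(I[...,0]>6)&(I[...,1]>200)&(X[...,2]>.14)&(np.hypot(X[...,0]-.64,X[...,1]-.08)<.12);Q=X[m]
# plane of flange by RANSAC
rng=np.random.default_rng(0);best=(0,)
for _ in range(400):
    a=Q[rng.choice(len(Q),3,False)];n=np.cross(a[1]-a[0],a[2]-a[0])
    if np.linalg.norm(n)<1e-9: continue
    n/=np.linalg.norm(n);k=(abs((Q-a[0])@n)<.0015)
    if k.sum()>best[0]: best=(k.sum(),k)
if len(Q)>50:
    P=Q[best[1]];n=np.linalg.svd(P-P.mean(0))[2][2];n*=np.sign(n[2]);print("flange n",n.round(3),best[0],len(Q),"tilt",np.arctan2(n@[.979,-.204,0],n[2]),"h",((P-[.577,.0945,.105])@n).mean())
E
python3 v.py 18
```

```text
[ 0.57899346 -0.03102097  0.21592308]
(array([0.57635738, 0.09532205, 0.77714411, 0.04851011]), np.float64(0.0005569434143791671))
(array([0.57650968, 0.09525432, 0.7787201 , 0.0485754 ]), np.float64(0.0005515069134322328))
flange n [ 0.683 -0.129  0.719] 117 285 tilt 0.7677706475793447 h 0.0807995377435148
```

View pics/s18.png

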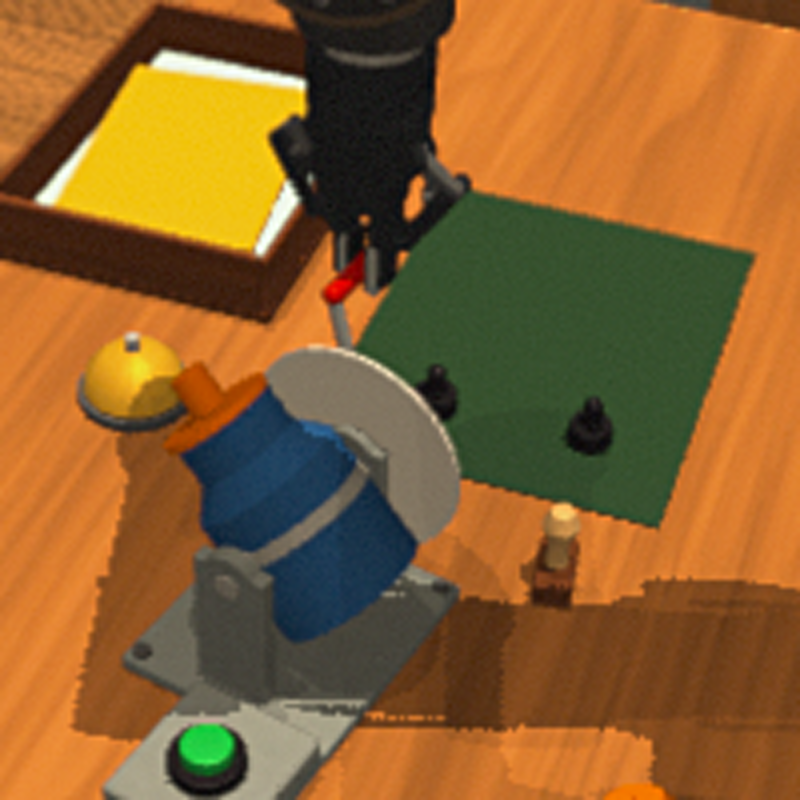

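View pics/t18.png

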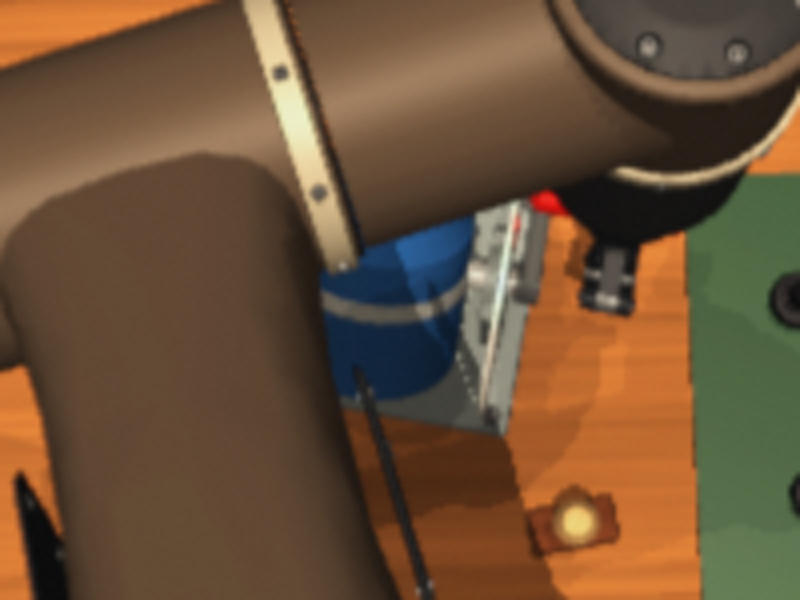

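Request:
send_rows([
  [0.008,-0.002,-0.002,0,0,0,0],
  [0,0,0,0,0,0,0],
  [0,0,0,0,0,0,0.5],
  [0,0,0,0,0,0,0.5],
  [0,0,0,0,0,0,0.5],
  [0,0,0.15,0,0,0,0.5],
  [0,0,0.3,0,0,0,0.5],
  [0,0,0.25,0,0,0,0.5],
  [0,0,0,0,0,0,0.2],
])

```text
time_s: 34.1
ee_pos: [0.5822, -0.0308, 0.3229]
tool_rot: [[0.006, -0.204, -0.979], [0.001, -0.979, 0.204], [-1.0, -0.002, -0.005]]
wrist_force: [-0.6, -0.4, -1.4]
width: 0.3
```

```bash
python3 v.py 19; python3 w.py w19; python3 - <<'E'
from h import *
for n in("side","top"):
    p=bot.snapshot(n);X=cloud(p)
    H=cv2.cvtColor(np.ascontiguousarray(p["pixels"]),cv2.COLOR_BGR2HSV)
    m=(abs(H[...,0].astype(int)-65)<20)&(H[...,1]>120)&(X[...,2]>.03)&(np.hypot(X[...,0]-.574,X[...,1]-.238)<.04);Q=X[m]
    if m.sum()>20:
        top=Q[Q[:,2]>np.percentile(Q[:,2],50)-.003]
        c,r=cv2.minEnclosingCircle((top[:,:2]*1000).astype(np.float32));print(n,m.sum(),c,r,np.percentile(Q[:,2],[5,50,95]))
E
```

```text
[ 0.581308   -0.0307405   0.32072921]
(array([0.57612129, 0.09537951, 0.78048135, 0.04839688]), np.float64(0.0005467769837749839))
(array([0.5761305 , 0.095354  , 0.78048366, 0.04841184]), np.float64(0.0005409320490605066))
flange n [ 0.685 -0.128  0.717] 115 286 tilt 0.7709749718783129 h 0.0806023325608679
[ 0.5807 -0.0308  0.3193] [[0.0, -0.205, -0.979], [0.0, -0.979, 0.205], [-1.0, -0.0, 0.0]] 0.025 [ 16.2   9.8  -5.7  -0.  -74.5 -28. ] 34.2 0.2057541130193143 [ 0.4 -0.2 -1.3]
2053
 axis [ 0.193  0.979 -0.06 ] [ 0.5793 -0.0306  0.2113] [ 0.5723 -0.066   0.2135] [0.5886 0.017  0.2083] 0.21396331492526707
side 155 (574.3978271484375, 238.35948181152344) 17.149065017700195 [0.04157411 0.05013876 0.05340961]
```

View pics/w19.png

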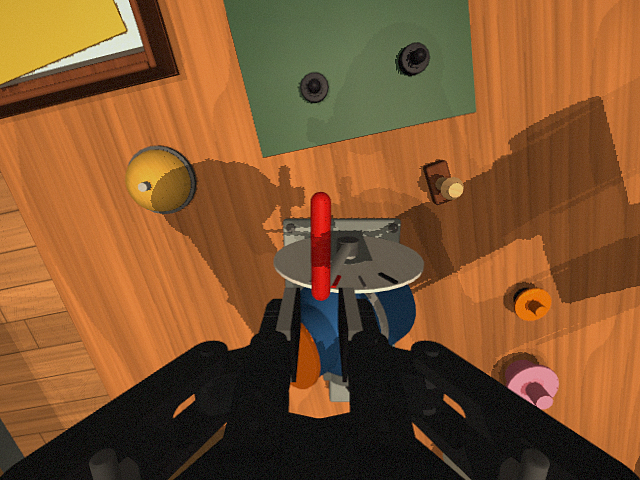

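Request:
send_rows([
  [-0.009,0.357,0,0,0,0,0],
  [-0.009,0.357,0,0,0,0,0],
  [-0.009,0.357,0,0,0,0,0],
  [-0.009,0.357,0,0,0,0,0],
  [-0.009,0.357,-0.2,0,0,0,0],
  [0,0,-0.3,0,0,0,0],
  [0,0,-0.3,0,0,0,0],
  [0,0,0,0,0,0,0],
  [0,0,0,0,0,0,0],
])

```text
time_s: 35.48
ee_pos: [0.575, 0.2371, 0.2009]
tool_rot: [[0.001, -0.204, -0.979], [-0.0, -0.979, 0.204], [-1.0, -0.0, -0.001]]
wrist_force: [0.8, 0.1, 1.5]
width: -0.005
```

```bash
cat > n.py <<'E'
from h import *
import sys
s=bot.sense();print(s["ee_pos"],s["width"],s["wrist_force"])
p=bot.snapshot("wrist");save(p,sys.argv[1]);X=cloud(p,s)
H=cv2.cvtColor(np.ascontiguousarray(p["pixels"]),cv2.COLOR_BGR2HSV)
m=(abs(H[...,0].astype(int)-65)<20)&(H[...,1]>120)&(X[...,2]>.03)&(np.hypot(X[...,0]-.574,X[...,1]-.238)<.04);Q=X[m]
top=Q[Q[:,2]>np.percentile(Q[:,2],50)-.003]
c,r=cv2.minEnclosingCircle((top[:,:2]*1000).astype(np.float32));print(m.sum(),c,r,np.percentile(Q[:,2],[5,50,95]))
E
python3 n.py w20
```

```text
[0.5749513  0.23705374 0.20085995] -0.0047036913693583125 [0.81575661 0.10584814 1.47112366]
2638 (573.972412109375, 237.70518493652344) 39.84606170654297 [0.04990843 0.22083907 0.27039582]
```

View pics/w20.png

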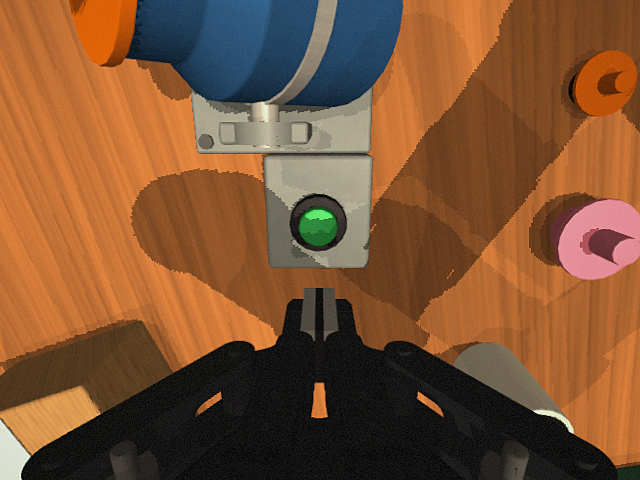

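```bash
sed -i 's/(X\[...,2\]>.03)/(X[...,2]>.03)\&(X[...,2]<.08)/' n.py; python3 n.py w20b
```

```text
[0.57520023 0.23725393 0.20153422] 0.002390625677173983 [-0.37718448  0.61335539 -0.24842793]
1233 (575.5673828125, 234.97885131835938) 15.745170593261719 [0.04676545 0.05180421 0.05305062]
```

Request:
send_rows([
  [0,0,-0.3,0,0,0,0],
  [0,0,-0.3,0,0,0,0],
  [0,0,-0.17,0,0,0,0],
  [0,0,0,0,0,0,0],
])

```text
time_s: 36.08
ee_pos: [0.5739, 0.2365, 0.0837]
tool_rot: [[-0.001, -0.205, -0.979], [-0.001, -0.979, 0.205], [-1.0, 0.001, 0.001]]
wrist_force: [0.0, 0.5, 1.3]
width: 0.0
```

Request:
send_rows([
  [0.005,0,-0.03,0,0,0,0],
  [0,0,-0.02,0,0,0,0],
  [0,0,0,0,0,0,0],
])

```text
time_s: 36.45
ee_pos: [0.5751, 0.2371, 0.0773]
tool_rot: [[0.001, -0.205, -0.979], [0.001, -0.979, 0.205], [-1.0, -0.001, -0.001]]
wrist_force: [-0.6, -0.2, 0.3]
width: -0.0
```

Request:
send_rows([
  [0,0,-0.03,0,0,0,0],
  [0,0,0,0,0,0,0],
])

```text
time_s: 36.7
ee_pos: [0.5753, 0.2372, 0.0724]
tool_rot: [[0.001, -0.204, -0.979], [0.001, -0.979, 0.204], [-1.0, -0.001, -0.001]]
wrist_force: [1.0, -0.0, 3.0]
width: 0.001
```

Request:
send_rows([
  [0,0,-0.02,0,0,0,0],
  [0,0,0,0,0,0,0],
])

```text
time_s: 36.95
ee_pos: [0.5754, 0.2372, 0.0709]
tool_rot: [[0.002, -0.204, -0.979], [0.001, -0.979, 0.204], [-1.0, -0.001, -0.001]]
wrist_force: [-4.3, -1.4, 16.5]
width: -0.0
```

Request:
send_rows([
  [0,0,-0.007,0,0,0,0],
  [0,0,0,0,0,0,0],
  [0,0,0,0,0,0,0],
  [0,0,0,0,0,0,0],
])

```text
time_s: 37.45
ee_pos: [0.5754, 0.2372, 0.0707]
tool_rot: [[0.002, -0.204, -0.979], [0.001, -0.979, 0.204], [-1.0, -0.001, -0.002]]
wrist_force: [-7.8, -1.5, 23.1]
width: 0.001
```

```bash
python3 n.py w21; python3 v.py 21
```

```text
[0.57544573 0.23723964 0.07072571] 0.0006763787029031924 [-7.82421048 -1.45271407 23.12009872]
1481 (574.3421630859375, 232.09127807617188) 22.18999481201172 [0.04162477 0.0452562  0.046804  ]
[0.57545088 0.2372618  0.070716  ]
(array([0.577, 0.094, 0.6  , 0.05 ]), np.float64(nan))
(array([0.577, 0.094, 0.8  , 0.05 ]), np.float64(nan))
  return _methods._mean(a, axis=axis, dtype=dtype,
  ret = ret.dtype.type(ret / rcount)
```

View pics/s21.png

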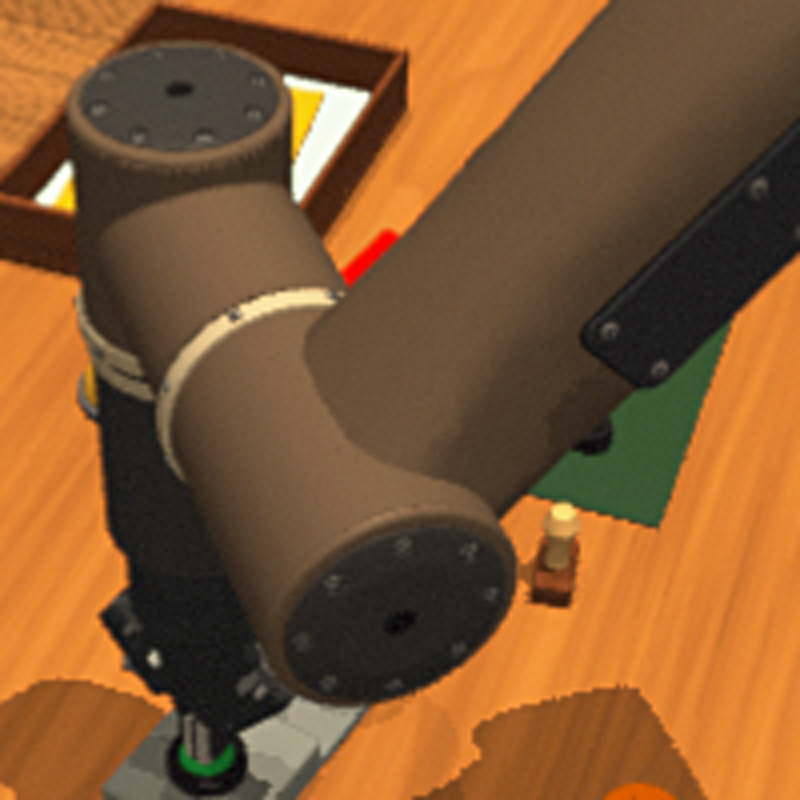

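Request:
send_rows([
  [0,0,0.15,0,0,0,0],
  [0,0,0.3,0,0,0,0],
  [0,0,0.36,0,0,0,0],
  [0,0,0.36,0,0,0,0],
  [0,0,0.36,0,0,0,0],
  [0,0,0.12,0,0,0,0.2],
  [0.006,-0.357,0,0,0,0,0.5],
  [0.006,-0.357,0,0,0,0,0.5],
  [0.006,-0.357,0,0,0,0,0.5],
  [0.006,-0.357,0,0,0,0,0.5],
  [0.006,-0.357,0,0,0,0,0.5],
  [0,0,0,0,0,0,0.5],
  [0,0,0,0,0,0,0.5],
])

```text
time_s: 39.22
ee_pos: [0.5791, -0.031, 0.315]
tool_rot: [[-0.001, -0.206, -0.979], [0.0, -0.979, 0.206], [-1.0, 0.0, 0.001]]
wrist_force: [0.2, 0.1, 0.3]
width: 0.499
```

```bash
python3 w.py w22; python3 v.py 22
```

```text
[ 0.5791 -0.031   0.315 ] [[-0.001, -0.206, -0.979], [0.0, -0.979, 0.206], [-1.0, 0.0, 0.001]] 0.025 [ 16.2   9.8  -6.3  -0.  -74.  -28.1] 39.225 0.49934858103260216 [0.2 0.1 0.3]
2095
 axis [ 0.191  0.98  -0.053] [ 0.5792 -0.0309  0.2113] [ 0.5723 -0.066   0.2132] [0.5884 0.0166 0.2087] 0.2139246112531009
[ 0.57931845 -0.03007501  0.31521637]
(array([0.57563853, 0.09575734, 0.77582055, 0.04820611]), np.float64(0.0004948055772811683))
(array([0.57563853, 0.09575734, 0.77582055, 0.04820611]), np.float64(0.0004948055782486374))
flange n [ 0.687 -0.124  0.716] 115 288 tilt 0.772128885691938 h 0.0806828445544143
```

View pics/w22.png

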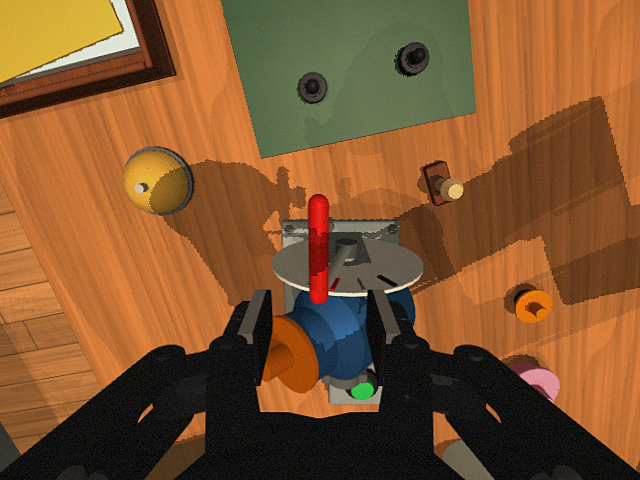

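Barrel stayed at 45°. Grip the crank and swing it back.

Request:
send_rows([
  [0,0,-0.2,0,0,0,0.5],
  [0,0,-0.2,0,0,0,0.5],
  [0,0,-0.18,0,0,0,0.5],
  [0,0,-0.085,0,0,0,0.5],
  [0,0,0,0,0,0,0],
  [0,0,0,0,0,0,0],
  [0,0,0,0,0,0,0],
  [0,0,0,0,0,0,0],
])

```text
time_s: 40.38
ee_pos: [0.5798, -0.0305, 0.2167]
tool_rot: [[0.002, -0.204, -0.979], [0.001, -0.979, 0.204], [-1.0, -0.001, -0.002]]
wrist_force: [-1.1, 3.7, 2.5]
width: 0.137
```

Request:
send_rows([
  [-0.045,0.0093,0.01,0,0,0,0],
  [-0.045,0.0093,0.008,0,0,0,0],
  [-0.044,0.0093,0.004,0,0,0,0],
  [-0.044,0.0093,0.002,0,0,0,0],
  [-0.044,0.0093,-0.002,0,0,0,0],
  [-0.044,0.0093,-0.004,0,0,0,0],
  [-0.044,0.009,-0.007,0,0,0,0],
  [-0.044,0.009,-0.01,0,0,0,0],
  [-0.042,0.0088,-0.013,0,0,0,0],
  [-0.042,0.0088,-0.016,0,0,0,0],
  [-0.04,0.0083,-0.019,0,0,0,0],
  [-0.03,0.006,-0.015,0,0,0,0],
  [0,0,0,0,0,0,0],
])

```text
time_s: 42.0
ee_pos: [0.5056, -0.0151, 0.2088]
tool_rot: [[0.007, -0.204, -0.979], [0.0, -0.979, 0.204], [-1.0, -0.001, -0.007]]
wrist_force: [3.7, -1.8, 7.1]
width: 0.141
```

Request:
send_rows([
  [-0.02,0.005,-0.01,0,0,0,0],
  [0,0,0,0,0,0,0],
])

```text
time_s: 42.25
ee_pos: [0.5029, -0.0146, 0.2074]
tool_rot: [[0.007, -0.204, -0.979], [-0.0, -0.979, 0.204], [-1.0, -0.001, -0.007]]
wrist_force: [6.1, -3.4, 6.1]
width: 0.139
```

Request:
send_rows([
  [-0.025,0.006,-0.012,0,0,0,0],
  [0,0,0,0,0,0,0],
])

```text
time_s: 42.5
ee_pos: [0.5014, -0.0141, 0.2066]
tool_rot: [[0.012, -0.203, -0.979], [-0.001, -0.979, 0.203], [-1.0, -0.001, -0.012]]
wrist_force: [13.7, -8.3, 3.8]
width: 0.14
```

Request:
send_rows([
  [-0.02,0.006,-0.008,0,0,0,0],
  [0,0,0,0,0,0,0],
  [0,0,0,0,0,0,0],
])

```text
time_s: 42.88
ee_pos: [0.5012, -0.0139, 0.2069]
tool_rot: [[0.017, -0.202, -0.979], [-0.002, -0.979, 0.202], [-1.0, -0.001, -0.017]]
wrist_force: [21.6, -15.8, 5.5]
width: 0.139
```

Request:
send_rows([
  [0.02,-0.008,0.005,0,0,0,0],
  [0,0,0,0,0,0,0.5],
  [0,0,0,0,0,0,0.5],
  [0,0,0,0,0,0,0.5],
  [0,0,0.15,0,0,0,0.5],
  [0,0,0.3,0,0,0,0.5],
  [0,0,0.2,0,0,0,0.5],
  [0,0,0,0,0,0,0.5],
])

```text
time_s: 43.88
ee_pos: [0.4972, -0.0134, 0.3024]
tool_rot: [[0.004, -0.204, -0.979], [0.001, -0.979, 0.204], [-1.0, -0.002, -0.004]]
wrist_force: [-0.2, -0.5, -0.0]
width: 0.499
```

```bash
python3 w.py w23; python3 v.py 23; python3 - <<'E'
from b import *
q=bot.snapshot("side");print(fit(blue(q),x0=(.577,.094,0.0)))
W=cloud(q);H=cv2.cvtColor(np.ascontiguousarray(q["pixels"]),cv2.COLOR_BGR2HSV)
m=((H[...,0]<6)|(H[...,0]>174))&(H[...,1]>150)&(W[...,2]>.17)&(W[...,2]<.225)&(np.hypot(W[...,0]-.51,W[...,1]+.01)<.06)
print("bar side",W[m].mean(0),W[m][:,2].max())
E
```

```text
[ 0.4972 -0.0134  0.3024] [[0.004, -0.204, -0.979], [0.001, -0.979, 0.204], [-1.0, -0.002, -0.004]] 0.025 [ 21.2   1.8 -17.    0.  -71.  -33. ] 43.875 0.49883959676602746 [-0.2 -0.5 -0. ]
2156
 axis [ 0.427  0.9   -0.09 ] [ 0.5033 -0.0143  0.2009] [ 0.4879 -0.0469  0.2042] [0.5303 0.0426 0.1953] 0.2036461423264725
[ 0.49594927 -0.01354232  0.29967207]
(array([ 0.57536597,  0.0959888 , -0.01563415,  0.04773238]), np.float64(0.0))
(array([0.54599246, 0.11012679, 0.7200462 , 0.02935866]), np.float64(0.0009613719744831391))
flange n [ 0.014 -0.019  1.   ] 282 575 tilt 0.01735311378121439 h 0.08017853326510231
(array([0.57715953, 0.09492424, 0.00574443, 0.0491605 ]), np.float64(0.0))
bar side [ 0.5013425  -0.00275385  0.20014834] 0.2056458354732157
```

View pics/s23.png

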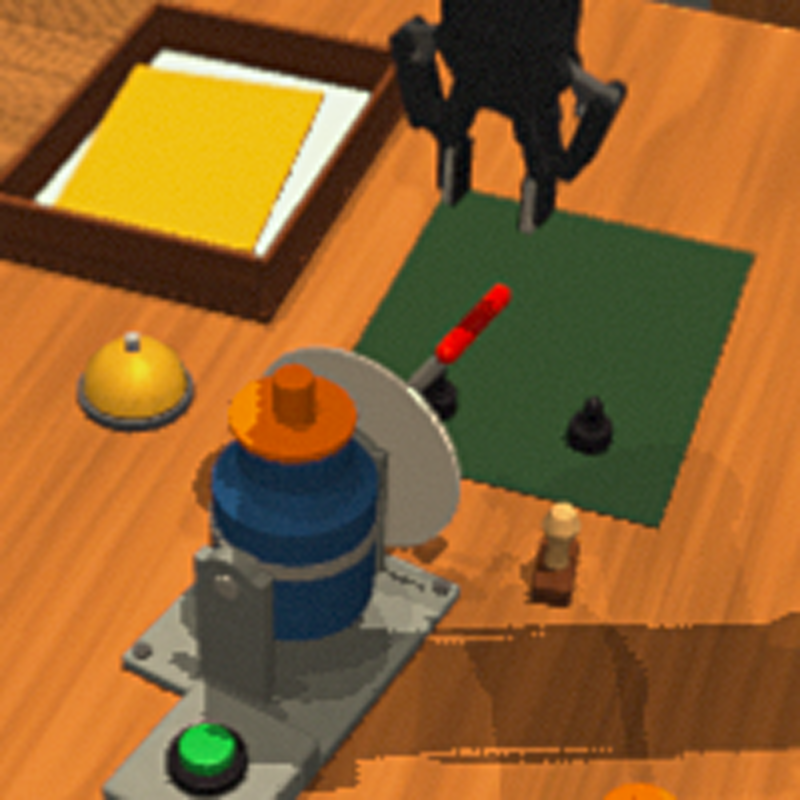

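```bash
python3 - <<'E'
from h import *
p=bot.snapshot("top");save(p,"t24");print(bot.sense()["time_s"])
for t in("fob_1","black_1","bung","stamp"): print(t,[(np.round(d["position"],3).tolist(),round(d["p"],2)) for d in bot.recognise(p,t)])
bot.hand_in()
E
```

```text
44.125
fob_1 []
black_1 [([0.56, -0.151, 0.024], 0.57), ([0.45, -0.153, 0.019], 0.48)]
bung []
stamp []
the job is handed in; nothing more can be done
```

View pics/t24.png

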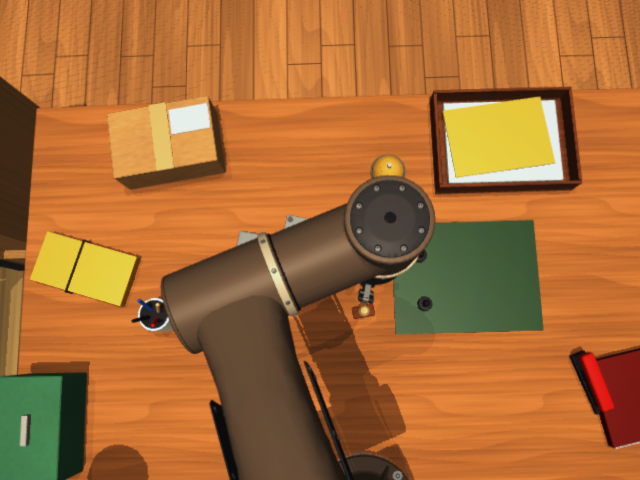

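I did the whole job in the order asked and handed it in after about 44 s; no check failed outright, but some were indirect.

- **Fobs:** I swung the barrel level and dropped both brass fobs into its mouth. The second had been knocked aside, so I located it again before picking it up. I could not see the fobs inside, because a flat surface about 70 mm below the rim hides whatever is beneath it. That they are in the barrel rests on both releases over the mouth and no brass fob showing anywhere else; in the last picture the arm hid part of the desk.
- **Bung:** I chose the larger orange one, measured at 74 mm, and pressed it home with 37 N. At the end its flange lay flat, with its top about 80 mm above the axle against 81 mm for fully home.
- **Tilt:** the barrel stood at about 0.775 rad (44.4 degrees) by my measurements, and never went near 60 degrees. I let go of the crank there.
- **Button:** it sank about 6 mm and then stopped hard at 23 N. The barrel read the same tilt afterwards.
- **Level again:** I brought the barrel back against its stop and let go. Measurements put it 0.006 to 0.017 rad from zero (one poorer fit said -0.016), which is within the measuring error.

In the last picture the two black fobs were in place. The stamp and the three bungs were hidden by the arm then. An earlier side view at the end showed the stamp unmoved; I never moved or touched the pink and small orange bungs.

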